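# Turn the rice patty on the griddle and cover it

### The arm

A 6-joint arm with a two-finger parallel gripper is mounted at the origin on the work surface. World frame = base frame: x ahead of the robot, y to its left, z up, the work surface at z = 0. Lengths are in mm, angles in rad, forces in N, time in s.
With the tool pointing down it reaches from about 300 to 875 mm from the base axis. Payload 6.4 kg.
Tool frame: the origin (TCP) lies midway between the tips of the shut fingers; the grasp point (between the pads) lies 19 mm behind it; y points along the fingers, z is the direction in which the jaws open and shut, and the axes are right-handed (so a half turn about y gives the same grasp; the last joint's range is limited). The gripper opens to 88 mm and grips with 3 to 60 N. Pads are 18 mm wide; open, the fingers measure 123 mm over their backs; the gripper's body (75 mm by 187 mm) begins 45 mm behind the grasp point.
Start: joints at [-1.556, 0.181, 1.607, -0, 1.354, -0.206], TCP at [125.946, -561.051, 238.714] pointing down, gripper open.
Joint ranges: [-2.99, 2.99], [-0.89, 2.07], [0.3, 2.58], [-1.14, 4.28], [0, 2.63], [-3.12, 3.12]. Speed limits (rad/s): [2.57, 2.57, 3.01, 3.14, 3.14, 3.14].

### API

Orientations are given as [roll, pitch, yaw] about the fixed x, y, z axes, in that order (R = Rz(yaw) Ry(pitch) Rx(roll)).
In Python, from cell import bot, vision gives the robot as it stands.
- The arm moves only by the tool drive_tool, never from a script. Its argument "steps" is a list that holds one entry, the list of rows, each a list of 7 numbers: the shift along the tool's x, y, z in units of 30 mm (1.0 is 30 mm), then the turn, a rotation vector about the tool's x, y, z in units of 6 degrees (1.0 is 6 degrees), then the closure, from 0 (fully open) to 1 (shut). In form: [[[tx, ty, tz, ax, ay, az, jaw], ...]]. A call has 1 to 20 rows; each row shifts and turns the pose as measured when the row begins, along the tool's axes as they then stand; what a row does not reach is not made up. A row lasts 1/10 s, in which the tool goes at most 50 mm and 8.59 degrees, less where a joint would pass 70% of its speed; a pose out of reach is approached as far as the arm can. A call is refused whole if a number of a shift passes 1 or a number of a turn 1, either way. A call with a gripper value outside its range is refused whole. The fingers move at their own pace and stop on an object; "grip_force" is the grip in N (left out, the last holds). Time passes only in rows, so rows that do not move let the fingers close. It gives the time, the measured TCP pose, the force and the opening at its end, in the units of the state.
- bot.sense(): the state, without advancing time (a new reading comes with each control period).
- vision.camera(name): name is "scene" or "side" or "wrist"; returns (picture, depth): 400x640x3 uint8, red, green, blue; 400x640 float32, mm along the optical axis (not along the pixel's ray), 0 where there is no reading.
- vision.get_calibration(name): a dict with "camera_matrix" (3x3 intrinsics, pixels), "origin" and "rotation" of the camera in the world. Camera axes: x right, y down, z forward; pixel columns grow to the right and rows downward; lengths in mm; the calibration is good to about 2 mm. A picture is of the moment at which its call begins: read the wrist's pose just before it. get_calibration takes no time and is no camera call; for the wrist camera it gives the pose at the moment of the call.
- bot.hand_in(): hands the job in, once; it reports no verdict.
Trained networks look in the newest picture that a camera, given by its name, has taken for a name from the list of things; names that differ only in an ending like _2 or _b are one class to them, and where a whole thing is asked for, a point or a joint stands for the part that bears it (a point fixed in the world has none). Each returns a list of dicts, best first, with "confidence" (0 to 1); they miss things now and then, are a little off and sometimes report something else, mostly with a low value. They report only what shows in the picture. A call takes as long as a camera call. They do not tell look-alikes from the thing itself.
- vision.spot_in(camera, thing): "position" ([x, y, z] in mm, in the coordinates of the camera as it stood for that picture, good to about 4 mm: the middle of the surface that is visible of it).
The state is a dict: "time_s": time; "qpos": joint angles; "joint_vel": joint speeds; "joint_efforts": joint torques, N m; "position": TCP position; "orientation": TCP orientation; "wrist_force": force on the tool from outside, world axes, zero at the start; "torque": the same for the moment, N m; "opening": finger opening in mm.
Only numpy, scipy, OpenCV 4.12 (cv2) and the standard library are available. Lean on these libraries where they do the work, as an engineer would, in place of code of your own. Each camera call takes 0.05 s, during which the arm holds its last target.

### The job

Take the turner from its tray and use it to turn over the pale-side-up rice patty in the front of the griddle, so that it lies flat on the plate with its browned side up; keep it low over the plate and do not touch it with the fingers. Lay the turner back flat in its tray, then put the steel dome over the patty, its rim flat on the plate all round and the patty about central under it. Leave the two finished patties at the back of the plate where they are.

Things in the scene. Friction and masses are not known exactly. Their poses are not given: they have to be found in the camera images.
- griddle: Low countertop griddle, steel casing 415 mm deep (x) by 440 mm wide (y), fixed to the counter, its black cooking plate 60 mm above the counter. Origin under the casing's centre, on the counter; +x towards its back guard, +y towards its left guard, z up. Its front (grease trough, knobs) faces the robot within 0.12 rad.
- plate (a point): Centre of the black plate's flat top, axes as the griddle's. Plate: x -170 to +170 mm, y -206 to +206. Thin fixed splash guards edge it, good stops to push against: inner faces at y = +206 and -206 (30 mm above the plate) and x = +170 (45 mm). In front of x = -170 is a grease trough.
- patty: Rice patty to turn: stiff disc 100 mm across, 16 thick, about 140 g, both rims bevelled (6 mm up over 8 mm). Origin at its centre, 8 mm above the plate. Own +z is the normal of its pale, specked face, up at the start; the dark brown -z face must end up. In the front half of the plate. Pushed, it slides (friction 0.5 to 0.7): a blade goes under it only when a guard backs it.
- turner: Turner: flat steel blade 90 x 90 mm, 2 thick, neck rising steeply from its back edge, dark wooden handle 66 to 168 mm behind the origin, rising backwards by 0.2 rad. 170 g; stands by itself on its blade, handle in the air. Origin under the blade's centre; +x to the blade's free front edge (away from the robot within 0.5 rad at the start), z up. Friction on the patty 0.5 to 0.7.
- turner_grip (a point): Middle of the turner's handle, where to grip it (117 mm behind the blade's centre, 60 mm above its underside); the handle there is 18 mm wide (y), 22 mm high (z), with flat upright sides. Axes as the turner's.
- turner_tip (a point): Middle of the blade's front edge, at its underside. Axes as the turner's.
- tray: Shallow steel utensil tray fixed to the counter, 280 mm long (x) by 160 mm wide (y), walls 22 mm high, 3 mm thick, right or left of the griddle. The turner stands in it at the start, handle end towards the robot, and must stand in it again at the end. Origin under its centre, on the counter.
- tray_floor (a point): Centre of the tray's inner floor (3 mm above the counter), 274 by 154 mm between the walls. Axes as the tray's.
- dome: Steel dome cover, open underneath, 156 mm across its rim (148 mm inside), 62 mm high, with a black knob on top; about 300 g. On the counter on the other side of the griddle from the tray. Origin at the centre of its rim's plane, z up.
- dome_knob (a point): Middle of the dome's knob: 91 mm above the rim's plane, 32 mm in diameter (from 80 to 104 mm above the rim, on a stem 14 mm thick).
- done_a: Finished rice patty, browned side up, same size, in the back half of the plate. Leave alone. Origin at its centre.
- done_b: The other finished rice patty, browned side up, in the back half of the plate. Leave alone. Origin at its centre.
Not all that is in view belongs to the job. Leave any turquoise look-alike of the dome alone.

How it is judged (in metres and radians):
On the way, in this order (a step that is already met when the one before it is completed fails the run):
1. the turner is held and lifted clear of its tray (contact force between the fingers and turner above 1 N and z of turner in the frame of tray_floor above 0.03 m), for 0.1 s.
2. the patty lies flat on the plate with its browned side up, the turner still in the gripper (angle between patty's own z axis and vertical above 2.97 rad and z of patty in the frame of plate below 0.013 m and linear speed of patty below 0.03 m/s and contact force between the fingers and turner above 1 N), for 0.2 s.
3. the turner stands flat in its tray again, released (z of turner in the frame of tray_floor below 0.006 m and angle between turner's own z axis and vertical below 0.08 rad and horizontal distance between turner and tray_floor below 0.11 m and contact force between the fingers and turner below 0.1 N), for 0.2 s.
At the end, for the whole second after the job is handed in: Patty flat on the plate, browned side up; dome over it, rim flat on the plate (4 mm, 0.05 rad), centres within 21 mm in plan; turner flat on the tray floor (6 mm, 0.08 rad, blade centre within 110 mm of the tray centre); all released and at rest (angle between patty's own z axis and vertical above 2.97 rad and z of patty in the frame of plate between 0.003 and 0.013 m and horizontal distance between dome and patty below 0.021 m and angle between dome's own z axis and vertical below 0.05 rad and z of dome in the frame of plate between -0.004 and 0.004 m and z of turner in the frame of tray_floor below 0.006 m and angle between turner's own z axis and vertical below 0.08 rad and horizontal distance between turner and tray_floor below 0.11 m and linear speed of each of dome, patty, turner below 0.02 m/s); the robot touches nothing.
It fails at once if the fingers touch the patty (contact force between the fingers and patty above 0.5 N).
It fails at once if the patty is tossed or lifted more than 15 cm above the plate (z of patty in the frame of plate above 0.15 m).
It fails at once if a finished patty is shifted by more than 2 cm (distance of any of done_a, done_b from where it was at the start of the episode above 0.02 m).
It also fails if it takes over 72 s, if anything falls off the work surface, if the arm or the gripper's body presses on something with over 40 N, if the wrist force passes 120 N, or if a joint passes its speed limit or range.

## Working session

There is one attempt and no reset: what is moved stays moved. The work goes in short steps, Python scripts to look and compute and a tool call to move; the robot and the scene stay as the last step left them, time stands still between calls to the robot, and variables do not carry over. Pictures are saved under pics/ and viewed, and the job is handed in when it is done.

Besides the shell and the picture viewer there is one more tool, called as name(argument=value, ...) on one line, values as JSON. drive_tool: Moves the arm, as the interface text tells. Its arguments: {"type":"object","properties":{"steps":{"type":"array"},"grip_force":{"type":"number"}},"required":["steps"]}

```bash
ls; mkdir -p pics
cat > h.py <<'E'
import numpy as np,cv2
from cell import bot,vision
from scipy.spatial.transform import Rotation as R
def cam(n,save=None):
    p,d=vision.camera(n)
    if save: cv2.imwrite(f'pics/{save}.png',p[:,:,::-1])
    return p,d
def w(n,pts,cal=None):
    c=cal or vision.get_calibration(n)
    return np.asarray(pts)@np.array(c['rotation']).T+np.array(c['origin'])
def cloud(n,d,cal=None):
    c=cal or vision.get_calibration(n); K=np.array(c['camera_matrix'])
    v,u=np.mgrid[0:d.shape[0],0:d.shape[1]]
    P=np.stack([(u-K[0,2])/K[0,0]*d,(v-K[1,2])/K[1,1]*d,d],-1)
    W=w(n,P.reshape(-1,3),c).reshape(P.shape); W[d<=0]=np.nan
    return W
E
python3 - <<'E'
from h import *
np.set_printoptions(precision=1,suppress=True)
print(bot.sense())
for n in ['scene','side','wrist']:
    p,d=cam(n,n+'0'); np.savez(f'{n}0.npz',p=p,d=d)
    c=vision.get_calibration(n);print(n,c)
for n in ['scene','side']:
    for t in ['patty','turner','turner_grip','turner_tip','dome','dome_knob','tray_floor','plate']:
        for r in vision.spot_in(n,t)[:4]:
            print(n,t,round(r['confidence'],2),w(n,r['position']))
print(bot.sense()['time_s'])
E
```

```text
pics
{'time_s': 0.0, 'qpos': array([-1.6,  0.2,  1.6, -0. ,  1.4, -0.2]), 'joint_vel': array([-0., -0., -0., -0., -0.,  0.]), 'joint_efforts': array([ -0. , -43.4, -34.2,   0.1,   0. ,  -0. ]), 'position': array([ 125.9, -560.5,  237.8]), 'orientation': array([-1.6,  0. , -2.9]), 'wrist_force': array([ 0.3, -0.1,  0.6]), 'torque': array([-0.,  0.,  0.]), 'opening': 87.99645103656302}
scene {'camera_matrix': array([[464.8,   0. , 327.8],
       [  0. , 464.8, 206.3],
       [  0. ,   0. ,   1. ]]), 'origin': array([1356.4,  686.6, 1272.7]), 'rotation': array([-2.4,  0. ,  2.3])}
side {'camera_matrix': array([[364. ,   0. , 323.7],
       [  0. , 364. , 201.9],
       [  0. ,   0. ,   1. ]]), 'origin': array([ 420.9, -743.1,  820.3]), 'rotation': array([-2.4,  0. , -0.1])}
wrist {'camera_matrix': array([[308. ,   0. , 318.8],
       [  0. , 308. , 201.7],
       [  0. ,   0. ,   1. ]]), 'origin': array([ 189.7, -546.5,  384.3]), 'rotation': array([ 2.9,  0. , -1.3])}
scene patty 0.98 [4812.  4142.2 4728.3]
scene turner 0.55 [3932.4 3262.6 3848.7]
scene turner_grip 0.97 [3931.4 3261.6 3
[... 282 characters left out ...]
6.3 5626.5 6212.6]
scene tray_floor 0.73 [3841.2 3171.4 3757.5]
side patty 0.91 [ 260.9 -903.1  660.3]
side turner 0.83 [ 215.4 -948.6  614.9]
side turner 0.69 [ -134.6 -1298.6   264.9]
side turner_grip 0.57 [ 211.5 -952.6  610.9]
side turner_tip 0.89 [ 208.3 -955.7  607.8]
side dome 0.87 [ 709.9 -454.1 1109.4]
side dome 0.86 [  102.9 -1061.1   502.3]
side dome 0.81 [ 686.6 -477.4 1086.1]
side dome_knob 0.87 [  119.6 -1044.4   519.1]
side dome_knob 0.63 [ 314.6 -849.4  714.1]
side dome_knob 0.62 [ 693.8 -470.2 1093.2]
side dome_knob 0.57 [ 708.8 -455.2 1108.2]
side tray_floor 0.69 [ 303.1 -860.9  702.5]
side tray_floor 0.4 [  113.8 -1050.3   513.2]
side plate 0.84 [ 177.4 -986.6  576.9]
0.95
```

```bash
cat >> h.py <<'E'
def RM(o): return R.from_euler('xyz',np.asarray(o)).as_matrix()
def w(n,pts,cal=None):
    c=cal or vision.get_calibration(n)
    r=np.asarray(c['rotation']); r=RM(r) if r.shape==(3,) else r
    return np.asarray(pts)@r.T+np.array(c['origin'])
E
python3 - <<'E'
from h import *
np.set_printoptions(precision=1,suppress=True)
for n in ['scene','side']:
    for t in ['patty','turner_grip','turner_tip','dome','dome_knob','tray_floor','plate']:
        for r in vision.spot_in(n,t)[:4]:
            print(n,t,round(r['confidence'],2),w(n,r['position']))
print(bot.sense()['time_s'])
E
```

```text
scene patty 0.98 [539.6  46.7  75.4]
scene turner_grip 0.97 [588.8 402.5   8.6]
scene turner_tip 0.85 [584.3 403.   -0. ]
scene dome 0.89 [ 308.7 -493.5   50.5]
scene dome 0.82 [ 318.1 -301.    45.6]
scene dome 0.56 [ 575.  -372.7   46.5]
scene dome_knob 0.95 [ 319.4 -301.5   44.7]
scene dome_knob 0.86 [ 572.3 -373.7   44.4]
scene dome_knob 0.74 [ 302.2 -495.2   50.3]
scene tray_floor 0.73 [523.3 428.    3.4]
side patty 0.91 [528.6  32.3  81.8]
side turner_grip 0.57 [578.1 389.2   5.4]
side turner_tip 0.89 [580.  394.8   5.4]
side dome 0.87 [ 303.  -345.1   51.3]
side dome 0.86 [ 554.3 -424.8   53.9]
side dome 0.81 [ 300.6 -484.3   51.6]
side dome_knob 0.87 [ 547.1 -423.6   48.5]
side dome_knob 0.63 [537.4 426.7   2.6]
side dome_knob 0.62 [ 297.8 -483.2   56.3]
side dome_knob 0.57 [ 303.2 -348.7   53.4]
side tray_floor 0.69 [542.6 430.9  -0.4]
side tray_floor 0.4 [ 549.8 -423.    52.7]
side plate 0.84 [555.6 -53.5  60. ]
1.65
```

View pics/scene0.png

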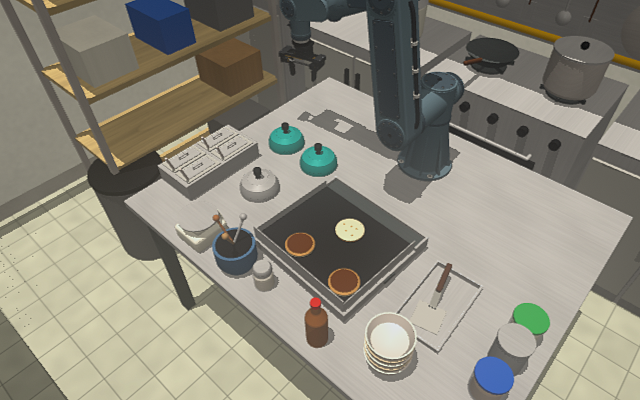

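View pics/side0.png

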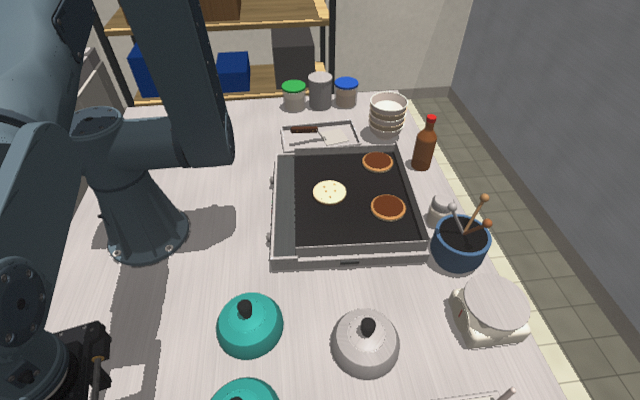

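View pics/wrist0.png

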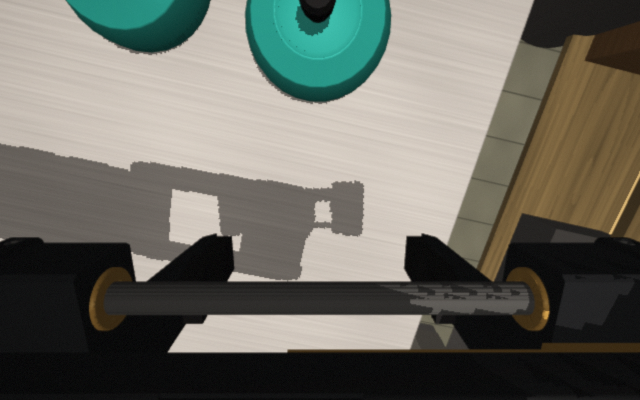

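Run:
```python
from h import *
np.set_printoptions(precision=1,suppress=True)
for n in ['scene','side']:
    f=np.load(n+'0.npz'); W=cloud(n,f['d']); np.save(n+'W.npy',W)
    # ortho 1px=1mm : col = 500 - y ; row = 800-x ; crop x 250..800, y -500..550
    im=np.zeros((600,1100,3),np.uint8)
    pts=W.reshape(-1,3); col=f['p'].reshape(-1,3)
    ok=np.isfinite(pts[:,0])&(pts[:,2]>-10)&(pts[:,2]<160)
    pts=pts[ok];col=col[ok]
    o=np.argsort(pts[:,2]);pts=pts[o];col=col[o]
    r=(800-pts[:,0]).astype(int);c=(550-pts[:,1]).astype(int)
    for dr in range(3):
        for dc in range(3):
            rr,cc=r+dr-1,c+dc-1
            k=(rr>=0)&(rr<600)&(cc>=0)&(cc<1100); im[rr[k],cc[k]]=col[k]
    cv2.imwrite(f'pics/ortho_{n}.png',cv2.resize(im,(800,436))[:,:,::-1])
    for u in ([(349,230),(445,300),(424,318),(447,268),(259,184)] if n=='scene' else [(330,192),(340,130),(305,128),(370,340)]): print(n,u,W[u[1],u[0]])
```

```text
scene (349, 230) [541.2  46.1  75.7]
scene (445, 300) [515.3 422.4   0.8]
scene (424, 318) [616.3 409.3   6.1]
scene (447, 268) [461.7 381.   78.6]
scene (259, 184) [ 573.9 -372.2   53.7]
side (330, 192) [536.9  31.5  76.5]
side (340, 130) [635.7 449.8   6.5]
side (305, 128) [494.1 383.2  71.7]
side (370, 340) [ 560.4 -418.6   62.6]
```

View pics/ortho_scene.png

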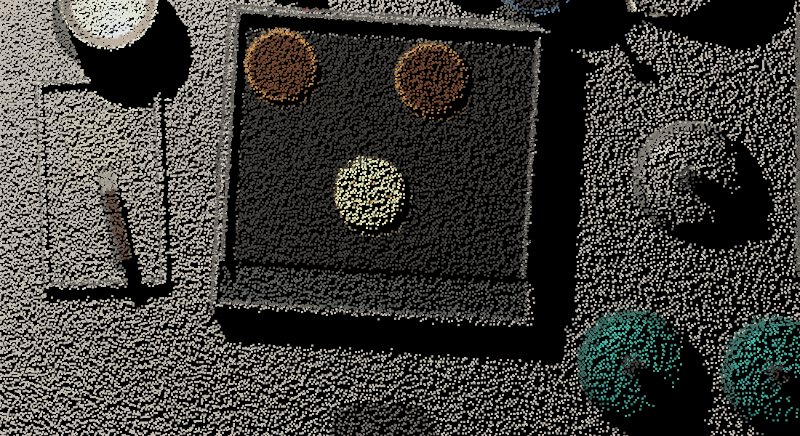

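View pics/ortho_side.png

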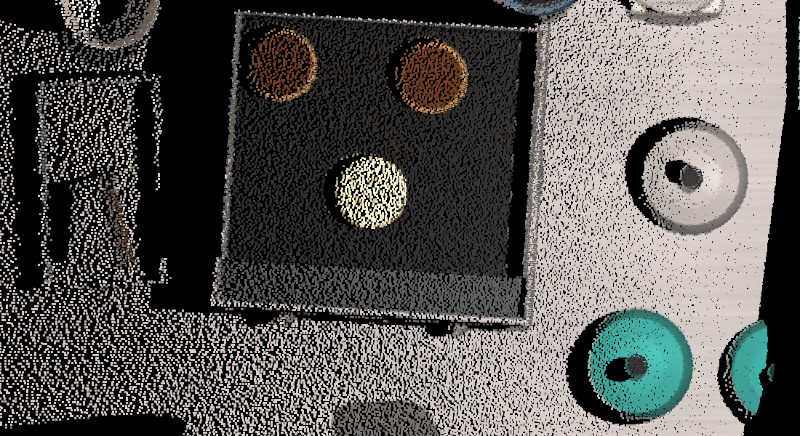

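Run:
```python
from h import *
np.set_printoptions(precision=1,suppress=True)
for n in ['scene','side']:
    f=np.load(n+'0.npz');W=np.load(n+'W.npy');p=f['p'].astype(int);hsv=cv2.cvtColor(f['p'],cv2.COLOR_RGB2HSV).astype(int)
    X,Y,Z=W[...,0],W[...,1],W[...,2]
    box=lambda x0,x1,y0,y1,z0,z1:(X>x0)&(X<x1)&(Y>y0)&(Y<y1)&(Z>z0)&(Z<z1)
    for nm,b in dict(patty=(480,600,-30,110,66,90),dA=(650,770,100,230,66,90),dB=(630,750,-110,20,66,90)).items():
        m=box(*b); q=W[m]
        top=q[q[:,2]>72]
        (c,r)=cv2.minEnclosingCircle(top[:,:2].astype(np.float32)); print(n,nm,len(q),'med',np.median(top,0),'circ',c,r)
    # plate level
    m=box(480,640,-120,180,50,66); print('plate z',np.median(Z[m]))
    # knob of dome: dark
    m=box(500,640,-480,-300,70,125)&(p.sum(-1)<150); q=W[m]; print('knob',len(q),q.mean(0),q.max(0),q.min(0))
    m=box(450,660,-520,-280,3,70); q=W[m];(c,r)=cv2.minEnclosingCircle(q[:,:2].astype(np.float32)); print('dome',c,r)
    # handle
    m=box(380,580,330,450,35,110)&(p[...,0]-p[...,2]>10); q=W[m]; print('handle',len(q),q.mean(0)); 
    if len(q)>5:
        v=np.linalg.svd(q-q.mean(0))[2][0]; v*=np.sign(v[0]); print(v,np.arctan2(v[1],v[0]), ((q-q.mean(0))@v).min(),((q-q.mean(0))@v).max())
    # guards
    for nm,b in dict(left=(440,740,200,270,80,98),right=(440,740,-240,-150,80,98),back=(740,830,-140,200,98,112)).items():
        q=W[box(*b)]; print(nm,len(q),q.mean(0) if len(q) else '')
        if len(q)>10:
            a=cv2.fitLine(q[:,:2].astype(np.float32),cv2.DIST_HUBER,0,0.01,0.01).ravel(); print('   line',np.round(a,3), 'ang',np.round(np.arctan2(a[1],a[0]),4))
```

```text
scene patty 517 med [535.6  43.7  75.1] circ (537.27685546875, 42.969844818115234) 49.51517868041992
scene dA 786 med [713.8 172.   75.7] circ (710.8972778320312, 186.25885009765625) 70.51020050048828
scene dB 561 med [694.8 -39.6  75.4] circ (695.3187866210938, -41.92955017089844) 50.05158233642578
plate z 59.059115744033534
knob 7 [ 547.4 -394.9   99.1] [ 550.3 -386.   105.9] [ 542.4 -407.2   91. ]
dome (560.7195434570312, -401.41455078125) 146.70159912109375
handle 229 [502.9 391.   66.1]
[ 0.9  0.2 -0.3] 0.21941937604662876 -62.27749544379876 53.29466316629226
left 171 [603.7 233.9  86.7]
   line [  1.   -0.1 602.6 234.3] ang -0.0621
right 171 [ 598.9 -180.8   86.3]
   line [   1.    -0.1  598.2 -180.6] ang -0.0628
back 181 [778.8  16.8 102.8]
   line [  0.1   1.  773.7  39.1] ang 1.5132
side patty 642 med [533.7  36.   76.5] circ (534.6353149414062, 40.23215103149414) 50.419837951660156
side dA 682 med [709.8 170.3  77.3] circ (707.9465942382812, 183.841064453125) 71.46128845214844
side dB 725 med [691.9 -47.9  76.8] circ (693.800048828125, -43.6364631652832) 50.128536224365234
plate z 60.93336069596785
knob 36 [ 556.8 -407.8   95.6] [ 569.4 -389.5  105.8] [ 542.5 -415.3   80.5]
dome (566.9129028320312, -388.8416442871094) 138.54196166992188
handle 189 [490.7 382.4  68.1]
[ 0.9  0.2 -0.2] 0.21577590198687652 -52.58507433740655 65.68367874235307
left 289 [590.7 233.4  86.7]
   line [  1.   -0.1 591.  233.5] ang -0.0632
right 412 [ 589.9 -182.2   86.7]
   line [   1.    -0.1  588.7 -182.3] ang -0.0626
back 203 [778.2 -11.1 103.4]
   line [  0.1   1.  770.6  13.1] ang 1.515
```

drive_tool(steps=[[[0, 0, 0, 0, 0, 1, 0], [0, 0, 0, 0, 0, 1, 0], [0, 0, 0, 0, 0, 1, 0]]])

```text
time_s: 1.95
position: [129.6, -560.9, 240.4]
orientation: [-1.567, 0.323, -2.913]
wrist_force: [-0.6, -0.2, 0.1]
opening: 88.2
```

Run:
```python
from h import *
np.set_printoptions(precision=4,suppress=True)
s=bot.sense();print(s['qpos'],s['position'],s['orientation']);print(RM(s['orientation']))
```

```text
[-1.7177  0.2112  1.6012  0.3037  1.4531 -0.4298] [ 129.5608 -560.8745  240.4153] [-1.5666  0.3232 -2.9128]
[[-0.9235  0.3102  0.2255]
 [-0.2151  0.068  -0.9742]
 [-0.3176 -0.9482  0.004 ]]
```

```bash
cat >> h.py <<'E'
import json,os
def log():
    s=bot.sense()
    with open('samples.jsonl','a') as f: f.write(json.dumps([list(map(float,s['qpos'])),list(map(float,s['position'])),list(map(float,s['orientation']))])+'\n')
    return s
def Rdown(zyaw,tilt=0.0):
    """tool pointing down, tool z horizontal at zyaw; tilt: tool y = -z*cos + h*sin, h = z rotated -90deg (heading with turner y = tool z)"""
    z=np.array([np.cos(zyaw),np.sin(zyaw),0]);h=np.array([np.sin(zyaw),-np.cos(zyaw),0])
    y=np.array([0,0,-1.])*np.cos(tilt)+h*np.sin(tilt)
    return np.stack([np.cross(y,z),y,z],1)
def plan(wps,jaw,s=None,vmax=0.95,amax=0.9,dec=2):
    """wps: list of (pos,R[,jaw]); prints rows"""
    s=s or bot.sense(); p=np.array(s['position']);Rm=RM(s['orientation']); rows=[]
    for wp in wps:
        q,Rt=np.array(wp[0],float),wp[1]; sl=wp[2] if len(wp)>2 else 1.0
        n=1
        rv=(R.from_matrix(Rm.T@Rt)).as_rotvec()
        dist=np.linalg.norm(q-p);ang=np.degrees(np.linalg.norm(rv))
        n=max(1,int(np.ceil(max(dist/(46*sl),ang/(8*sl),np.degrees(abs(rv).max())/(5.9*sl)))))
        while True:
            rr=[];pp,RR=p.copy(),Rm.copy();ok=True
            for i in range(n):
                t=p+(q-p)*(i+1)/n; Rn=Rm@R.from_rotvec(rv*(i+1)/n).as_matrix()
                d=RR.T@(t-pp)/30; a=np.degrees(R.from_matrix(RR.T@Rn).as_rotvec())/6
                if abs(d).max()>0.995 or abs(a).max()>0.995: ok=False;break
                d=np.round(d,dec);a=np.round(a,dec)
                rr.append([*d,*a,jaw]); pp=pp+RR@(d*30);RR=RR@R.from_rotvec(np.radians(a*6)).as_matrix()
            if ok:break
            n+=1
        rows+=rr;p,Rm=pp,RR
    print(len(rows)); print('['+',\n'.join('['+', '.join(f'{x:g}' for x in r)+']' for r in rows)+']'); print('end',p.round(1))
    return rows
E
python3 - <<'E'
from h import *
log()
plan([((440,-180,240),Rdown(-0.3)),((470,330,240),Rdown(0.217+np.pi/2))],0)
E
```

```text
38
[[-0.72, 0.24, -0.59, -0.1, -0.58, -0.16, 0],
[-0.76, 0.23, -0.54, -0.09, -0.58, -0.17, 0],
[-0.8, 0.23, -0.5, -0.1, -0.58, -0.16, 0],
[-0.83, 0.22, -0.44, -0.1, -0.58, -0.16, 0],
[-0.86, 0.2, -0.39, -0.09, -0.58, -0.17, 0],
[-0.88, 0.2, -0.33, -0.1, -0.58, -0.16, 0],
[-0.9, 0.18, -0.28, -0.1, -0.58, -0.16, 0],
[-0.92, 0.17, -0.22, -0.09, -0.58, -0.17, 0],
[-0.94, 0.15, -0.16, -0.1, -0.58, -0.16, 0],
[-0.95, 0.14, -0.1, -0.1, -0.58, -0.17, 0],
[-0.95, 0.13, -0.04, -0.09, -0.58, -0.16, 0],
[-0.96, 0.11, 0.01, -0.1, -0.58, -0.16, 0],
[-0.96, 0.09, 0.08, -0.1, -0.59, -0.17, 0],
[-0.95, 0.07, 0.13, -0.09, -0.58, -0.16, 0],
[-0.94, 0.06, 0.19, -0.1, -0.58, -0.16, 0],
[-0.93, 0.04, 0.25, -0.1, -0.58, -0.17, 0],
[-0.91, 0.02, 0.31, -0.09, -0.58, -0.16, 0],
[-0.79, -0, -0.19, -0, -0.95, 0, 0],
[-0.8, -0, -0.12, -0, -0.95, 0, 0],
[-0.81, -0, -0.03, -0, -0.95, 0, 0],
[-0.81, -0, 0.04, -0, -0.95, 0, 0],
[-0.8, -0, 0.13, -0, -0.95, 0, 0],
[-0.79, -0, 0.21, -0, -0.95, 0, 0],
[-0.76, -0, 0.28, -0, -0.94, 0, 0],
[-0.73, -0, 0.36, -0, -0.95, 0, 0],
[-0.69, -0, 0.42, -0, -0.95, 0, 0],
[-0.64, -0, 0.49, -0, -0.95, 0, 0],
[-0.59, -0, 0.56, -0, -0.95, 0, 0],
[-0.54, -0, 0.61, -0, -0.95, 0, 0],
[-0.47, -0, 0.66, -0, -0.95, 0, 0],
[-0.4, -0, 0.7, -0, -0.95, 0, 0],
[-0.33, -0, 0.74, 0, -0.95, 0, 0],
[-0.25, -0, 0.77, 0, -0.95, 0, 0],
[-0.18, -0, 0.8, 0, -0.95, 0, 0],
[-0.1, -0, 0.8, 0, -0.95, 0, 0],
[-0.02, -0, 0.81, 0, -0.95, 0, 0],
[0.06, -0, 0.81, 0, -0.94, 0, 0],
[0.15, -0, 0.8, 0, -0.95, 0, 0]]
end [470.1 330.1 239.9]
```

drive_tool(steps=[[[-0.72, 0.24, -0.59, -0.1, -0.58, -0.16, 0], [-0.76, 0.23, -0.54, -0.1, -0.58, -0.16, 0], [-0.8, 0.23, -0.5, -0.1, -0.58, -0.16, 0], [-0.83, 0.22, -0.44, -0.1, -0.58, -0.16, 0], [-0.86, 0.2, -0.39, -0.1, -0.58, -0.17, 0], [-0.88, 0.2, -0.33, -0.1, -0.58, -0.16, 0], [-0.9, 0.18, -0.28, -0.1, -0.58, -0.16, 0], [-0.92, 0.17, -0.22, -0.1, -0.58, -0.17, 0], [-0.94, 0.15, -0.16, -0.1, -0.58, -0.16, 0], [-0.95, 0.14, -0.1, -0.1, -0.58, -0.17, 0], [-0.95, 0.13, -0.04, -0.1, -0.58, -0.16, 0], [-0.96, 0.11, 0, -0.1, -0.58, -0.16, 0], [-0.96, 0.09, 0.08, -0.1, -0.58, -0.17, 0], [-0.95, 0.07, 0.13, -0.1, -0.58, -0.16, 0], [-0.94, 0.06, 0.19, -0.1, -0.58, -0.16, 0], [-0.93, 0.04, 0.25, -0.1, -0.58, -0.17, 0], [-0.91, 0.02, 0.31, -0.1, -0.58, -0.16, 0]]])

```text
time_s: 3.65
position: [440.5, -167.4, 239.6]
orientation: [-1.573, -0.011, -1.845]
wrist_force: [0.5, -0.2, 0.1]
opening: 87.7
```

Run:
```python
from h import *
s=log();print(s['qpos'].round(2))
plan([((460,330,260),Rdown(0.217+np.pi/2,0.0))],0)
```

```text
[-0.61 -0.06  1.86 -0.01  1.34 -0.33]
21
[[-0.77, -0.04, -0.18, 0.01, -0.94, 0, 0],
[-0.78, -0.04, -0.11, 0, -0.94, 0, 0],
[-0.79, -0.04, -0.03, 0.01, -0.93, 0.01, 0],
[-0.79, -0.04, 0.04, 0, -0.94, -0, 0],
[-0.78, -0.04, 0.13, 0.01, -0.94, -0, 0],
[-0.76, -0.04, 0.2, 0, -0.94, 0, 0],
[-0.74, -0.04, 0.27, 0.01, -0.93, 0, 0],
[-0.71, -0.04, 0.35, 0.01, -0.94, 0, 0],
[-0.68, -0.04, 0.41, 0, -0.94, 0.01, 0],
[-0.63, -0.03, 0.48, 0.01, -0.94, -0, 0],
[-0.58, -0.04, 0.53, 0, -0.93, 0, 0],
[-0.52, -0.04, 0.59, 0.01, -0.94, 0, 0],
[-0.46, -0.04, 0.64, 0.01, -0.94, 0, 0],
[-0.4, -0.03, 0.68, 0, -0.94, 0.01, 0],
[-0.33, -0.04, 0.72, 0.01, -0.94, -0, 0],
[-0.26, -0.03, 0.75, 0, -0.93, 0, 0],
[-0.18, -0.04, 0.77, 0.01, -0.94, 0, 0],
[-0.11, -0.03, 0.78, 0.01, -0.94, 0, 0],
[-0.03, -0.04, 0.79, 0, -0.94, 0.01, 0],
[0.05, -0.03, 0.79, 0.01, -0.93, -0, 0],
[0.12, -0.03, 0.78, 0, -0.94, 0, 0]]
end [460. 330. 260.]
```

drive_tool(steps=[[[-0.77, -0.04, -0.18, 0, -0.94, 0, 0], [-0.78, -0.04, -0.11, 0, -0.94, 0, 0], [-0.79, -0.04, -0.03, 0, -0.94, 0, 0], [-0.79, -0.04, 0.04, 0, -0.94, 0, 0], [-0.78, -0.04, 0.13, 0, -0.94, 0, 0], [-0.76, -0.04, 0.2, 0, -0.94, 0, 0], [-0.74, -0.04, 0.27, 0, -0.94, 0, 0], [-0.71, -0.04, 0.35, 0, -0.94, 0, 0], [-0.68, -0.04, 0.41, 0, -0.94, 0, 0], [-0.63, -0.04, 0.48, 0, -0.94, 0, 0], [-0.58, -0.04, 0.53, 0, -0.94, 0, 0], [-0.52, -0.04, 0.59, 0, -0.94, 0, 0], [-0.46, -0.04, 0.64, 0, -0.94, 0, 0], [-0.4, -0.04, 0.68, 0, -0.94, 0, 0], [-0.33, -0.04, 0.72, 0, -0.94, 0, 0], [-0.26, -0.04, 0.75, 0, -0.94, 0, 0], [-0.18, -0.04, 0.77, 0, -0.94, 0, 0], [-0.11, -0.04, 0.78, 0, -0.94, 0, 0], [-0.03, -0.04, 0.79, 0, -0.94, 0, 0], [0.05, -0.04, 0.79, 0, -0.94, 0, 0]]])

```text
time_s: 5.65
position: [439.3, 328.0, 262.0]
orientation: [-1.581, 0.0, 0.21]
wrist_force: [-0.2, 1.0, 0.3]
opening: 88.0
```

Run:
```python
from h import *
np.set_printoptions(precision=3,suppress=True)
s=log();print(s['qpos'])
cal=vision.get_calibration('wrist'); p,d=cam('wrist','w1'); W=cloud('wrist',d,cal); np.savez('w1.npz',p=p,d=d,W=W)
for t in ['turner_grip','turner_tip','turner','tray_floor']:
    for r in vision.spot_in('wrist',t)[:2]: print(t,r['confidence'],w('wrist',r['position'],cal))
```

```text
[ 0.431  0.105  1.645 -0.01   1.394 -1.348]
turner_grip 0.67 [533.857 386.392  59.982]
turner_tip 0.93 [531.869 388.103  58.919]
turner 0.94 [536.156 386.589  61.108]
turner 0.65 [679.781 197.545  73.974]
tray_floor 0.6 [497.877 411.186   3.288]
```

View pics/w1.png

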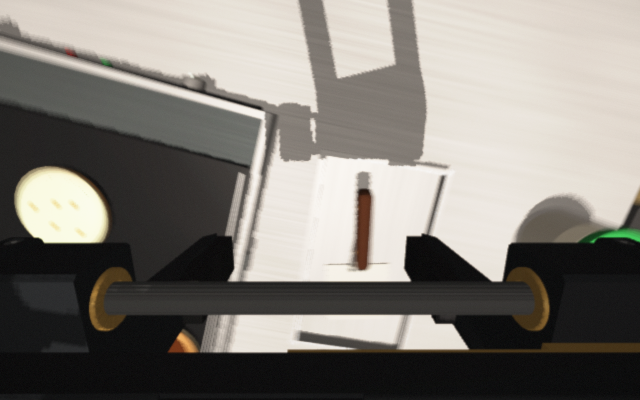

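Run:
```python
from h import *
np.set_printoptions(precision=3,suppress=True)
f=np.load('w1.npz');W=f['W'];p=f['p'].astype(int)
m=(p[...,0]-p[...,2]>35)&(W[...,1]>330)&(W[...,1]<450)&(W[...,2]>30)&(W[...,2]<110)&(W[...,0]<620)
q=W[m];print(len(q),q.mean(0),q.min(0),q.max(0))
c=q.mean(0);v=np.linalg.svd(q-c)[2][0];v*=np.sign(v[0]);t=(q-c)@v;print(v,np.arctan2(v[1],v[0]),t.min(),t.max(), c+v*(t.min()+t.max())/2)
v,u=np.nonzero(m);print(u.min(),u.max(),v.min(),v.max())
for a in [(363,200),(361,240),(361,260),(363,180),(340,230),(350,264)]: print(a,W[a[1],a[0]],p[a[1],a[0]])
```

```text
828 [485.011 387.093  74.696] [440.629 371.146  57.996] [538.141 406.422  84.796]
[ 0.954  0.227 -0.198] 0.23329388520899896 -45.35527573131054 56.08253763200547 [490.126 388.308  73.635]
355 370 194 269
(363, 200) [447.71 376.89  83.33] [97 52 33]
(361, 240) [496.893 388.189  73.535] [94 50 31]
(361, 260) [524.386 395.922  66.728] [94 51 31]
(363, 180) [438.692 384.963   4.52 ] [144 137 129]
(340, 230) [514.252 371.219   3.217] [245 240 235]
(350, 264) [536.347 385.958  58.038] [155 147 135]
```

Run:
```python
from h import *
s=bot.sense();print(s['position'],s['qpos'].round(2))
Rg=Rdown(0.227+np.pi/2,0.6);t=Rg[:,1];g=np.array([490.5,388,63])
print(t)
plan([(g+19*t-90*t,Rg),(g+19*t,Rg)],0)
```

```text
[439.35863799 326.50524923 261.66289192] [ 0.43  0.1   1.65 -0.01  1.39 -1.34]
[ 0.5501571   0.1270759  -0.82533561]
10
[[0.13, 0.77, 0.28, 0.03, -0.03, -0.96, 0],
[0.04, 0.79, 0.28, 0.03, -0.03, -0.95, 0],
[-0.03, 0.79, 0.27, 0.02, -0.03, -0.96, 0],
[-0.1, 0.78, 0.28, 0.03, -0.03, -0.96, 0],
[-0.19, 0.76, 0.27, 0.03, -0.03, -0.95, 0],
[-0.26, 0.75, 0.27, 0.03, -0.03, -0.96, 0],
[0, 0.75, -0, -0, 0, 0, 0],
[0, 0.75, -0, -0, 0, 0, 0],
[0, 0.75, -0, -0, 0, 0, 0],
[0, 0.75, -0, -0, 0, 0, 0]]
end [500.9 390.4  47.2]
```

drive_tool(steps=[[[0.13, 0.77, 0.28, 0.03, -0.03, -0.96, 0], [0.04, 0.79, 0.28, 0.03, -0.03, -0.95, 0], [-0.03, 0.79, 0.27, 0.03, -0.03, -0.96, 0], [-0.1, 0.78, 0.28, 0.03, -0.03, -0.96, 0], [-0.19, 0.76, 0.27, 0.03, -0.03, -0.95, 0], [-0.26, 0.75, 0.27, 0.03, -0.03, -0.96, 0], [0, 0.2, 0, 0, 0, 0, 0]]])

```text
time_s: 6.6
position: [461.4, 371.1, 120.3]
orientation: [-1.569, -0.609, 0.206]
wrist_force: [-1.5, -0.3, -0.1]
opening: 88.5
```

Run:
```python
from h import *
np.set_printoptions(precision=3,suppress=True)
s=log();print(s['position'],s['qpos'].round(2))
cal=vision.get_calibration('wrist'); p,d=cam('wrist','w2'); W=cloud('wrist',d,cal)
p=p.astype(int)
m=(p[...,0]-p[...,2]>35)&(W[...,1]>330)&(W[...,1]<450)&(W[...,2]>30)&(W[...,2]<110)&(W[...,0]<620)
q=W[m];print(len(q))
c=q.mean(0);v=np.linalg.svd(q-c)[2][0];v*=np.sign(v[0]);t=(q-c)@v;print(v,np.arctan2(v[1],v[0]),t.min(),t.max(), c+v*(t.min()+t.max())/2)
Rg=Rdown(0.227+np.pi/2,0.6);t=Rg[:,1];g=np.array([490.5,388,63])
plan([(g+19*t,Rg)],0)
```

```text
[461.359 371.135 120.347] [ 0.59  0.13  2.07 -0.55  0.42 -0.75]
1634
[ 0.957  0.216 -0.196] 0.22171796889349504 -37.62862754308791 68.12262278806853 [491.865 386.695  73.277]
3
[[-0.1, 0.94, 0.12, 0.03, -0.06, 0.03, 0],
[-0.09, 0.93, 0.11, 0.03, -0.05, 0.03, 0],
[-0.09, 0.94, 0.12, 0.04, -0.06, 0.03, 0]]
end [500.9 390.5  47.4]
```

View pics/w2.png

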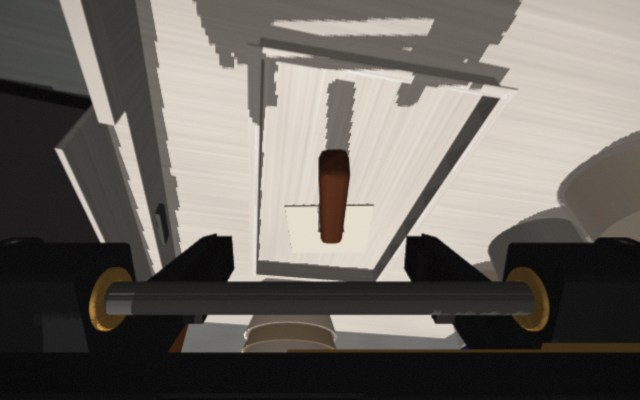

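drive_tool(steps=[[[-0.1, 0.93, 0.1, 0.03, -0.05, 0.03, 0], [-0.08, 0.93, 0.1, 0.03, -0.05, 0.03, 0], [-0.08, 0.93, 0.1, 0.03, -0.05, 0.03, 0], [0, 0, 0, 0, 0, 0, 0]]])

```text
time_s: 7.05
position: [511.8, 388.2, 54.3]
orientation: [-1.57, -0.604, 0.216]
wrist_force: [-1.5, -0.2, -0.3]
opening: 88.2
```

Run:
```python
from h import *
np.set_printoptions(precision=3,suppress=True)
s=log();print(s['position'],s['qpos'].round(2))
Rg=Rdown(0.224+np.pi/2,0.6);t=Rg[:,1];g=np.array([491.3,387.5,63])
plan([(g+19*t,Rg)],0)
```

```text
[511.784 388.226  54.321] [ 0.56  0.36  1.96 -0.67  0.31 -0.64]
1
[[-0.39, 0.01, 0.13, 0.03, -0.06, 0.04, 0]]
end [501.7 390.   47.4]
```

drive_tool(steps=[[[-0.39, 0, 0.12, 0, -0.05, 0, 0], [0, 0, 0, 0, 0, 0, 0.5], [0, 0, 0, 0, 0, 0, 0.9], [0, 0, 0, 0, 0, 0, 1], [0, 0, 0, 0, 0, 0, 1], [0, 0, 0, 0, 0, 0, 1], [0, 0, 0, 0, 0, 0, 1]]], grip_force=55)

```text
time_s: 7.75
position: [510.0, 389.3, 58.6]
orientation: [-1.571, -0.615, 0.213]
wrist_force: [-0.3, 0.5, 0.2]
opening: 42.4
```

Run:
```python
from h import *
np.set_printoptions(precision=3,suppress=True)
s=log();print(s)
```

```text
{'time_s': 7.75, 'qpos': array([ 0.565,  0.351,  1.966, -0.708,  0.311, -0.596]), 'joint_vel': array([-0.002, -0.007, -0.001,  0.007,  0.004, -0.006]), 'joint_efforts': array([ -0.034, -42.555, -25.049,  -0.644,  -1.398,  -0.014]), 'position': array([509.957, 389.29 ,  58.634]), 'orientation': array([-1.571, -0.615,  0.213]), 'wrist_force': array([-0.306,  0.53 ,  0.155]), 'torque': array([ 0.047,  0.094, -0.017]), 'opening': 42.41361978848149}
```

drive_tool(steps=[[[0, 0, 0, 0, 0, 0, 0.3], [0, 0, 0, 0, 0, 0, 0.3]]])

```text
time_s: 7.95
position: [510.0, 389.4, 58.8]
orientation: [-1.571, -0.615, 0.214]
wrist_force: [-0.4, 0.4, 0.8]
opening: 56.3
```

Run:
```python
from h import *
np.set_printoptions(precision=3,suppress=True)
s=log();print(s)
```

```text
{'time_s': 7.95, 'qpos': array([ 0.565,  0.35 ,  1.966, -0.707,  0.311, -0.597]), 'joint_vel': array([ 0.002, -0.001,  0.002,  0.001,  0.001, -0.002]), 'joint_efforts': array([ -0.019, -42.577, -25.058,  -0.647,  -1.403,  -0.011]), 'position': array([509.957, 389.355,  58.837]), 'orientation': array([-1.571, -0.615,  0.214]), 'wrist_force': array([-0.43 ,  0.375,  0.765]), 'torque': array([-0.006,  0.168,  0.   ]), 'opening': 56.26253212786493}
```

Run:
```python
from h import *
Rg=Rdown(0.224+np.pi/2,0.6);t=Rg[:,1];g=np.array([491.3,387.5,63])
plan([(g+19*t,Rg)],0)
```

```text
1
[[-0.44, 0.16, 0.08, 0.06, -0.08, 0.14, 0]]
end [501.6 390.   47.3]
```

drive_tool(steps=[[[-0.44, 0.16, 0.08, 0.06, -0.08, 0.14, 0.2]]])

```text
time_s: 8.05
position: [502.7, 390.8, 48.5]
orientation: [-1.569, -0.603, 0.223]
wrist_force: [0.1, 0.1, 1.5]
opening: 63.7
```

```bash
python3 - <<'E'
from h import *
np.set_printoptions(precision=3,suppress=True)
s=log();print(s['position'],s['qpos'],s['orientation'])
E
cat samples.jsonl
```

```text
[502.703 390.762  48.528] [ 0.569  0.363  1.972 -0.704  0.299 -0.601] [-1.569 -0.603  0.223]
[[-1.717748298646807, 0.21115910601910387, 1.601215456078022, 0.3036570117179914, 1.453062885819055, -0.42983519056096897], [129.5608286821887, -560.8744764023066, 240.41529685070137], [-1.5666292514190379, 0.32316618805034936, -2.9128030701592844]]
[[-0.6081772438667989, -0.05705927704828403, 1.8563196833012534, -0.011377177017197558, 1.3411061058691005, -0.331240172222668], [440.52585011998235, -167.3649754085728, 239.62901615560293], [-1.5732543773082857, -0.010873231413297324, -1.8451364913079207]]
[[0.43080007017559535, 0.10512259769138785, 1.6447250602449266, -0.01042257284087395, 1.3944562435749093, -1.3483100539496022], [439.33724627876524, 328.0430104451207, 261.9609520455686], [-1.5813998225298995, 0.0003905740326604068, 0.21015405963282774]]
[[0.5903057578090204, 0.13438412255115617, 2.065468526858731, -0.5454405531861604, 0.4225815139446846, -0.7455422786662059], [461.35901500021174, 371.1352766100958, 120.34690220379849], [-1.5691583301231433, -0.6091744773029263, 0.2064485601286
[... 303 characters left out ...]
20239218, -0.7076071666490397, 0.31099959446458797, -0.5963786663032603], [509.95728094402557, 389.29048915800456, 58.63400984060102], [-1.5711213166993168, -0.6149813289555269, 0.21342538594905403]]
[[0.5649465333467537, 0.35023549849033625, 1.965908859705784, -0.7071485072587047, 0.31119314568413053, -0.5969281998679654], [509.95675354841086, 389.35493781055976, 58.83697034729034], [-1.5711207852905273, -0.6151160852965123, 0.21356231737941955]]
[[0.5688641241185124, 0.36318268349142524, 1.9724226261412525, -0.7038545510483596, 0.2989722856965558, -0.6010637300936545], [502.7031354330759, 390.7624729620284, 48.52826375678105], [-1.569261587520029, -0.6028983662245263, 0.22332154835942608]]
```

drive_tool(steps=[[[0, 0.05, 0, 0, 0, 0, 1], [0, 0, 0, 0, 0, 0, 1]]])

```text
time_s: 8.25
position: [501.2, 390.1, 44.4]
orientation: [-1.571, -0.598, 0.225]
wrist_force: [0.6, 0.9, 0.2]
opening: 52.5
```

drive_tool(steps=[[[0, 0, 0, 0, 0, 0, 1], [0, 0, 0, 0, 0, 0, 1], [0, 0, 0, 0, 0, 0, 1]]])

```text
time_s: 8.55
position: [500.9, 390.0, 43.6]
orientation: [-1.572, -0.597, 0.226]
wrist_force: [0.0, -0.4, 0.5]
opening: 28.1
```

drive_tool(steps=[[[0, -0.07, 0, 0, 0, 0, 1], [0, 0, 0, 0, 0, 0, 1], [0, 0, 0, 0, 0, 0, 1], [0, 0, 0, 0, 0, 0, 1]]])

```text
time_s: 8.95
position: [499.7, 389.6, 45.8]
orientation: [-1.571, -0.597, 0.225]
wrist_force: [-0.2, 1.1, 0.0]
opening: 17.6
```

Run:
```python
from h import *
np.set_printoptions(precision=3,suppress=True)
s=log();print(s)
cal=vision.get_calibration('wrist'); p,d=cam('wrist','w3'); cam('side','s3')
```

```text
{'time_s': 8.95, 'qpos': array([ 0.57 ,  0.364,  1.976, -0.702,  0.3  , -0.603]), 'joint_vel': array([ 0.   , -0.002,  0.001,  0.001, -0.001, -0.   ]), 'joint_efforts': array([  0.094, -43.065, -24.535,  -0.634,  -1.427,  -0.007]), 'position': array([499.694, 389.614,  45.799]), 'orientation': array([-1.571, -0.597,  0.225]), 'wrist_force': array([-0.239,  1.083,  0.019]), 'torque': array([-0.028,  0.178,  0.103]), 'opening': 17.6053071852892}
```

View pics/w3.png

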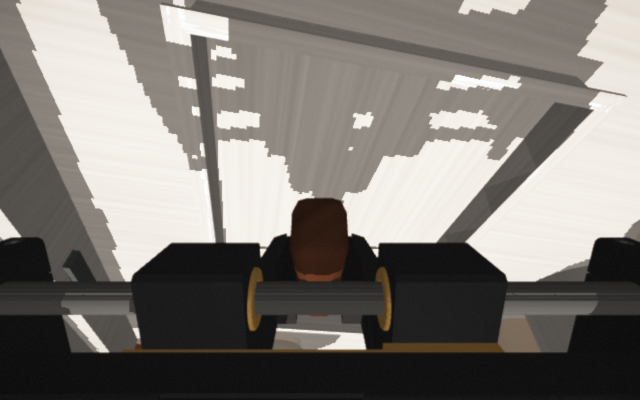

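View pics/s3.png

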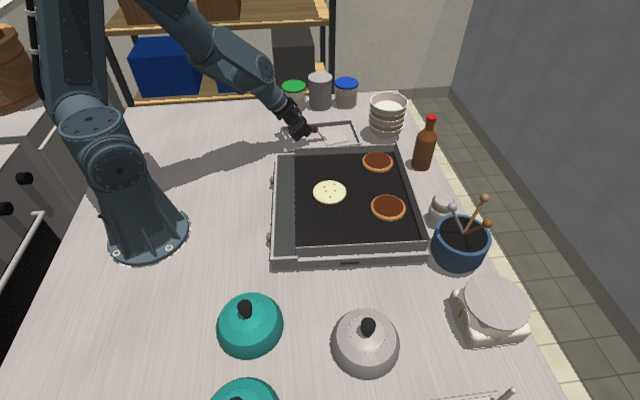

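```bash
cat > kin.py <<'E'
from h import *
from scipy.optimize import least_squares
S=[json.loads(l) for l in open('samples.jsonl')]
Rz=lambda a:R.from_euler('z',a).as_matrix();Ry=lambda a:R.from_euler('y',a).as_matrix()
def fk(q,P):
    a1,lat,d1,L2,e,L3,d6,wl,x4=P
    A=Rz(q[0]);B=A@Ry(q[1]);C=B@Ry(q[2]);D=C@Rz(q[3]);E=D@Ry(q[4]);F=E@Rz(q[5])
    p=A@[a1,lat,d1]+B@[0,0,L2]+C@[e,0,L3]+D@[x4,wl,0]+E@[0,0,d6]
    return p,F
# tool: y = approach = F z ; find constant
def fit():
    def res(P): return np.concatenate([fk(q,P)[0]-p for q,p,o in S])
    r=least_squares(res,[0,-100,300,400,0,400,250,0,0]);return r
if __name__=='__main__':
    np.set_printoptions(precision=2,suppress=True)
    r=fit();print(r.x,np.abs(r.fun).max())
    for q,p,o in S: print((fk(q,r.x)[1].T@RM(o)).round(3).ravel())
E
python3 kin.py
```

```text
[ -0.   117.8  313.4  438.2   85.5  514.5  311.47   0.    -0.  ] 2.2737367544323206e-13
[-0.  0. -1. -1.  0.  0.  0.  1.  0.]
[-0.  0. -1. -1.  0.  0.  0.  1. -0.]
[-0. -0. -1. -1. -0.  0. -0.  1. -0.]
[-0.  0. -1. -1.  0.  0.  0.  1.  0.]
[-0. -0. -1. -1.  0.  0.  0.  1. -0.]
[-0. -0. -1. -1.  0.  0.  0.  1. -0.]
[ 0. -0. -1. -1.  0. -0.  0.  1. -0.]
[-0. -0. -1. -1.  0.  0. -0.  1. -0.]
[-0. -0. -1. -1. -0.  0. -0.  1. -0.]
```

```bash
cat > geo.py <<'E'
from kin import *
PK=np.array([0,117.8,313.4,438.2,85.5,514.5,311.47,0,0.])
M=np.array([[0,0,-1],[-1,0,0],[0,1,0.]])
LO=np.array([-2.99,-.89,.3,-1.14,0,-3.12]);HI=np.array([2.99,2.07,2.58,4.28,2.63,3.12])
def tool(q):
    p,F=fk(q,PK); return p,F@M
def ik(p,Rt,q0):
    def f(q):
        a,b=tool(q); return np.concatenate([(a-p)/100,R.from_matrix(b.T@Rt).as_rotvec()])
    r=least_squares(f,np.clip(q0,LO+1e-3,HI-1e-3),bounds=(LO,HI),xtol=1e-10,ftol=1e-10); return r.x,np.abs(r.fun).max()
gam=-0.0625; U=np.array([np.cos(gam),np.sin(gam)]);V=np.array([-np.sin(gam),np.cos(gam)])
C=597.7*U+63.3*V; PZ=60.
def plate(x,y,z=0): return np.array([*(C+x*U+y*V),PZ+z])
def toplate(p): d=np.asarray(p)[:2]-C; return np.array([d@U,d@V,p[2]-PZ])
# turner in tool, from grasp
pt=np.array([499.7,389.6,45.8]);Rt0=Rdown(.225+np.pi/2,.597)
Tt_R=Rt0.T@Rz(.225); Tt_p=Rt0.T@(np.array([491.3+117*np.cos(.225),387.5+117*np.sin(.225),3])-pt)
if os.path.exists('tt.json'):
    a=json.load(open('tt.json'));Tt_R=np.array(a[0]);Tt_p=np.array(a[1])
def tool_for_tip(tip,yaw,pitch):
    """tool pose so that turner tip (45,0,0) is at tip, with yaw, pitch tip-down positive"""
    Rt=Rz(yaw)@Ry(pitch); o=np.asarray(tip)-Rt@[45,0,0]
    Rtool=Rt@Tt_R.T; return o-Rtool@Tt_p,Rtool
def turner_now(s=None):
    s=s or bot.sense();Rm=RM(s['orientation']);Rt=Rm@Tt_R;o=np.array(s['position'])+Rm@Tt_p
    return o,Rt,o+Rt@[45,0,0]
E
python3 - <<'E'
from geo import *
np.set_printoptions(precision=2,suppress=True)
s=bot.sense();print(tool(s['qpos'])[0]-s['position'], Tt_p)
q=s['qpos'];psi=-np.pi/2+gam
def chk(n,p,Rm):
    global q
    best=None
    for q0 in [q,np.r_[0,.3,1.7,-.6,1.3,0.],np.r_[0,.3,1.7,.6,1.3,0.]]:
        x,e=ik(p,Rm,q0)
        if best is None or e<best[1]-1e-4: best=(x,e)
    q=best[0];print(n,p.round(0),q,best[1].round(4))
chk('lift',np.array([499.7,389.6,145.8]),Rt0)
chk('pre',*tool_for_tip(plate(-65,75,60),psi,0.07))
chk('start',*tool_for_tip(plate(-65,75,1),psi,0.07))
for y in(0,-100,-198): chk(f'scoop{y}',*tool_for_tip(plate(-65,y,1),psi,0.07))
for th in range(0,121,20): chk(f'flip{th}',*tool_for_tip(plate(-65,20,3),psi,np.radians(th)))
E
```

```text
[-0. -0.  0.] [65.54 96.3  -0.17]
lift [500. 390. 146.] [ 0.57  0.17  1.96 -0.42  0.49 -0.91] 0.0
pre [550. 254. 173.] [ 0.46  0.54  1.36 -0.45  1.53  0.61] 0.0
start [550. 254. 114.] [ 0.46  0.61  1.39 -0.45  1.44  0.65] 0.0
scoop0 [545. 180. 114.] [ 0.36  0.52  1.52 -0.49  1.36  0.59] 0.0
scoop-100 [539.  80. 114.] [ 0.21  0.43  1.66 -0.54  1.25  0.49] 0.0
scoop-198 [533. -18. 114.] [ 0.04  0.36  1.76 -0.58  1.15  0.38] 0.0
flip0 [547. 203. 106.] [ 0.42  0.6   1.45 -0.53  1.42  0.65] 0.0
flip20 [545. 179. 156.] [ 0.24  0.34  1.6  -0.25  1.28  0.38] 0.0
flip40 [543. 140. 194.] [-0.02  0.17  1.71  0.11  1.25  0.01] 0.0
flip60 [540.  89. 217.] [-0.31  0.14  1.76  0.44  1.37 -0.37] 0.0
flip80 [536.  34. 221.] [-0.56  0.26  1.75  0.68  1.58 -0.65] 0.0
flip100 [533. -19. 207.] [-0.73  0.5   1.67  0.83  1.8  -0.84] 0.0
flip120 [530. -64. 174.] [-0.82  0.8   1.55  0.94  2.02 -0.96] 0.0
```

Run:
```python
from geo import *
s=bot.sense(); psi=-np.pi/2+gam
plan([(np.array(s['position'])+[0,-10,110],RM(s['orientation']),0.7)],1)
```

```text
4
[[0.5, -0.77, -0.08, 0, 0, 0, 1],
[0.5, -0.77, -0.08, 0, 0, 0, 1],
[0.5, -0.77, -0.09, 0, 0, 0, 1],
[0.5, -0.76, -0.08, 0, 0, 0, 1]]
end [499.7 379.6 155.6]
```

drive_tool(steps=[[[0.25, -0.39, 0, 0, 0, 0, 1], [0.5, -0.77, -0.08, 0, 0, 0, 1], [0.5, -0.77, -0.08, 0, 0, 0, 1], [0.5, -0.77, -0.08, 0, 0, 0, 1], [0.25, -0.38, -0.04, 0, 0, 0, 1]]])

```text
time_s: 9.55
position: [495.4, 378.4, 152.8]
orientation: [-1.576, -0.584, 0.228]
wrist_force: [-0.1, 1.4, -2.1]
opening: 17.8
```

Run:
```python
from geo import *
np.set_printoptions(precision=2,suppress=True)
s=bot.sense(); psi=-np.pi/2+gam; print(s['position'],s['qpos'],s['opening'])
plan([tool_for_tip(plate(-65,85,45),psi,0.07)],1)
```

```text
[495.45 378.38 152.79] [ 0.55  0.13  1.97 -0.38  0.51 -0.96] 17.79411348762541
16
[[0.05, 0.02, -0.26, -0.58, 0.94, 0.03, 1],
[0.08, 0.04, -0.24, -0.59, 0.95, 0.02, 1],
[0.11, 0.06, -0.24, -0.58, 0.94, 0.03, 1],
[0.13, 0.06, -0.22, -0.58, 0.94, 0.02, 1],
[0.14, 0.08, -0.21, -0.59, 0.95, 0.03, 1],
[0.17, 0.09, -0.18, -0.58, 0.94, 0.03, 1],
[0.19, 0.1, -0.16, -0.58, 0.94, 0.02, 1],
[0.19, 0.11, -0.13, -0.59, 0.95, 0.03, 1],
[0.22, 0.12, -0.11, -0.58, 0.94, 0.02, 1],
[0.22, 0.12, -0.07, -0.58, 0.94, 0.03, 1],
[0.23, 0.13, -0.05, -0.59, 0.95, 0.03, 1],
[0.23, 0.12, -0.02, -0.58, 0.94, 0.02, 1],
[0.23, 0.13, 0.01, -0.58, 0.94, 0.03, 1],
[0.23, 0.12, 0.04, -0.58, 0.95, 0.03, 1],
[0.22, 0.12, 0.08, -0.59, 0.94, 0.02, 1],
[0.22, 0.11, 0.1, -0.58, 0.94, 0.03, 1]]
end [550.5 264.4 158.6]
```

drive_tool(steps=[[[0.05, 0, -0.26, -0.58, 0.94, 0.03, 1], [0.08, 0.04, -0.24, -0.58, 0.94, 0.02, 1], [0.11, 0.06, -0.24, -0.58, 0.94, 0.03, 1], [0.13, 0.06, -0.22, -0.58, 0.94, 0.02, 1], [0.14, 0.08, -0.21, -0.58, 0.94, 0.03, 1], [0.17, 0.09, -0.18, -0.58, 0.94, 0.03, 1], [0.19, 0.1, -0.16, -0.58, 0.94, 0.02, 1], [0.19, 0.11, -0.13, -0.58, 0.94, 0.03, 1], [0.22, 0.12, -0.11, -0.58, 0.94, 0.02, 1], [0.22, 0.12, -0.07, -0.58, 0.94, 0.03, 1], [0.23, 0.13, -0.05, -0.58, 0.94, 0.03, 1], [0.23, 0.12, -0.02, -0.58, 0.94, 0.02, 1], [0.23, 0.13, 0, -0.58, 0.94, 0.03, 1], [0.23, 0.12, 0.04, -0.58, 0.94, 0.03, 1], [0.22, 0.12, 0.08, -0.58, 0.94, 0.02, 1], [0.22, 0.11, 0.1, -0.58, 0.94, 0.03, 1]]])

```text
time_s: 11.15
position: [542.3, 260.1, 154.8]
orientation: [-1.578, -0.522, -1.693]
wrist_force: [-0.8, -0.1, -1.8]
opening: 17.2
```

Run:
```python
from geo import *
np.set_printoptions(precision=2,suppress=True)
s=log(); psi=-np.pi/2+gam; print(s['position'],s['qpos'],s['opening'],s['wrist_force'])
o,Rt,tip=turner_now(s); print('tip plate',toplate(tip),R.from_matrix(Rt).as_euler('ZYX'))
for n in['scene','side']:
    p,d=cam(n,n+'4');np.savez(n+'4.npz',p=p,d=d)
```

```text
[542.26 260.09 154.84] [ 0.46  0.57  1.35 -0.42  1.54  0.67] 17.20266061919072 [-0.85 -0.07 -1.8 ]
tip plate [-82.83  80.78  40.69] [-1.7   0.07 -0.01]
```

Run:
```python
import cv2,numpy as np
a=cv2.imread('pics/scene4.png')[150:330,230:480];b=cv2.imread('pics/side4.png')[80:280,230:480]
cv2.imwrite('pics/c4.png',np.hstack([cv2.resize(a,(400,288)),cv2.resize(b,(400,320))[:288]]))
```

```text
(no output)
```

View pics/c4.png

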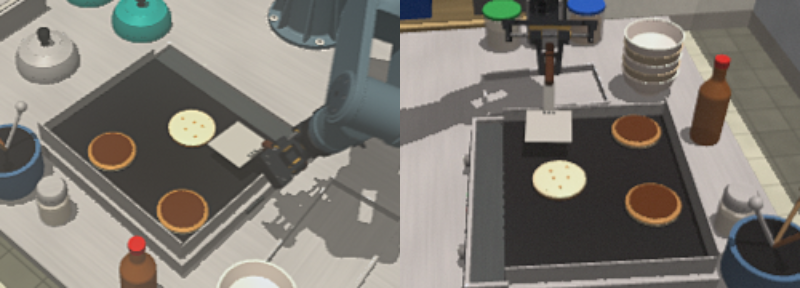

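Run:
```python
from geo import *
np.set_printoptions(precision=2,suppress=True)
s=bot.sense();o,Rt,tip=turner_now(s)
for n in['scene','side']:
    f=np.load(n+'4.npz');W=cloud(n,f['d']).reshape(-1,3);c=f['p'].reshape(-1,3).astype(int)
    L=(W-o)@Rt; m=(abs(L[:,0])<60)&(abs(L[:,1])<65)&(abs(L[:,2])<18)&(c.min(1)>120)
    q=L[m];print(n,len(q),'x',np.percentile(q[:,0],[1,5,50,95,99]),'y',np.percentile(q[:,1],[1,5,50,95,99]),'z',np.percentile(q[:,2],[5,50,95]))
    A=np.c_[q[:,:2],np.ones(len(q))];print('plane z=ax+by+c',np.linalg.lstsq(A,q[:,2],rcond=None)[0].round(3))
    (cc,wh,an)=cv2.minAreaRect(q[:,:2].astype(np.float32));print(cc,wh,an)
    W2=W[(c.min(1)>110)&(W[:,2]>70)&(W[:,2]<85)&(W[:,0]>470)&(W[:,0]<610)&(W[:,1]>-40)&(W[:,1]<110)&(c[:,0]>c[:,2]+20)]
    (cc,r)=cv2.minEnclosingCircle(W2[:,:2].astype(np.float32));print('patty',cc,r,toplate([*cc,70]))
```

```text
scene 529 x [-48.03 -40.29  -3.15  35.33  38.94] y [-45.69 -42.32   1.99  38.94  42.97] z [-3.39  0.54  4.37]
plane z=ax+by+c [-0.01  0.    0.49]
(-6.605537414550781, -1.1112480163574219) (93.3237533569336, 95.57078552246094) 88.85912322998047
patty (535.781005859375, 42.919944763183594) 50.82042694091797 [-65.65  13.    10.  ]
side 592 x [-51.02 -46.05  -1.52  39.84  42.58] y [-45.01 -40.56  -1.71  39.11  42.49] z [0.33 2.81 6.43]
plane z=ax+by+c [-0.02  0.    3.07]
(-4.845401763916016, -1.5562210083007812) (87.8525161743164, 97.62649536132812) 88.75033569335938
patty (536.4060668945312, 41.3478889465332) 51.27315902709961 [-64.92  11.47  10.  ]
```

```bash
python3 - <<'E'
from geo import *
np.set_printoptions(precision=2,suppress=True)
p=Tt_p+Tt_R@[-4,0,0]; json.dump([Tt_R.tolist(),p.tolist()],open('tt.json','w'))
E
python3 - <<'E'
from geo import *
np.set_printoptions(precision=2,suppress=True)
psi=-np.pi/2+gam;s=bot.sense()
print(toplate(turner_now(s)[2]))
plan([tool_for_tip(plate(-65,80,6),psi,0.08)],1)
E
```

```text
[-80.82  83.48  41.06]
2
[[-0.24, 0.52, 0.11, 0.17, -0.25, 0.02, 1],
[-0.24, 0.52, 0.11, 0.18, -0.25, 0.03, 1]]
end [549.8 255.  120.6]
```

drive_tool(steps=[[[-0.12, 0.26, 0.06, 0.12, -0.17, 0, 1], [-0.12, 0.26, 0.06, 0.12, -0.17, 0, 1], [-0.12, 0.26, 0.06, 0.11, -0.16, 0, 1], [-0.12, 0.26, 0.06, 0, 0, 0, 1], [0, 0, 0, 0, 0, 0, 1]]])

```text
time_s: 11.75
position: [548.4, 256.3, 115.8]
orientation: [-1.574, -0.522, -1.614]
wrist_force: [0.4, 0.6, -1.0]
opening: 17.5
```

```bash
cat > st.py <<'E'
from geo import *
np.set_printoptions(precision=3,suppress=True)
psi=-np.pi/2+gam
s=bot.sense();o,Rt,tip=turner_now(s)
print('tip plate',toplate(tip),'ypr-psi',R.from_matrix(Rt).as_euler('ZYX')-[psi,0,0],'F',s['wrist_force'],'t',s['time_s'],'op',s['opening'])
E
cat > pl.py <<'E'
from st import *
import sys
a=list(map(float,sys.argv[1:])) # x y z pitch speed
plan([tool_for_tip(plate(*a[:3]),psi,a[3])+((a[4],) if len(a)>4 else ())],1)
E
python3 pl.py -65 80 1 0.08
```

```text
tip plate [-64.108  81.032   1.907] ypr-psi [ 0.018  0.075 -0.003] F [ 0.394  0.612 -0.976] t 11.75 op 17.50107203624614
1
[[0.04, 0.03, 0.05, -0.06, 0.16, 0.05, 1]]
end [549.8 254.7 115.6]
```

drive_tool(steps=[[[-0.02, 0.04, 0, -0.08, 0.15, 0, 1], [-0.02, 0.04, 0, 0, 0, 0, 1], [-0.02, 0.04, 0, 0, 0, 0, 1]]])

```text
time_s: 12.05
position: [548.4, 256.8, 112.5]
orientation: [-1.572, -0.522, -1.633]
wrist_force: [-1.0, 2.7, 2.7]
opening: 17.3
```

```bash
python3 pl.py -65 -60 -2 0.08 0.7
```

```text
tip plate [-66.671  81.551  -1.307] ypr-psi [-0.     0.075 -0.001] F [-0.968  2.741  2.732] t 12.05 op 17.2774005857697
5
[[0.82, 0.47, 0.01, 0, 0, 0.01, 1],
[0.82, 0.47, 0.01, 0, 0, 0.01, 1],
[0.82, 0.47, 0.01, 0.01, 0, 0.01, 1],
[0.82, 0.47, 0.01, -0, 0, 0.01, 1],
[0.82, 0.47, 0.01, 0, 0, 0.01, 1]]
end [541.  115.3 112.5]
```

drive_tool(steps=[[[0.3, 0.17, 0, 0, 0, 0, 1], [0.5, 0.28, 0, 0, 0, 0, 1], [0.6, 0.34, 0, 0, 0, 0, 1], [0.6, 0.34, 0, 0, 0, 0, 1], [0.6, 0.34, 0, 0, 0, 0, 1]]])

```text
time_s: 12.55
position: [544.8, 167.5, 115.2]
orientation: [-1.565, -0.517, -1.632]
wrist_force: [0.8, 1.4, -0.4]
opening: 17.5
```

```bash
python3 pl.py -65 -95 -2 0.08 0.5
```

```text
tip plate [-63.71   -7.608   0.642] ypr-psi [0.005 0.08  0.005] F [ 0.812  1.411 -0.446] t 12.55 op 17.4835721003934
4
[[0.62, 0.38, -0.01, -0.02, 0, 0, 1],
[0.62, 0.38, -0, -0.01, 0.01, 0, 1],
[0.63, 0.38, -0.01, -0.02, -0, 0, 1],
[0.62, 0.38, -0, -0.01, 0, 0, 1]]
end [538.9  80.2 112.5]
```

drive_tool(steps=[[[0.55, 0.38, 0, 0, 0, 0, 1], [0.6, 0.38, 0, 0, 0, 0, 1], [0.6, 0.37, 0, 0, 0, 0, 1], [0.3, 0.2, 0, 0, 0, 0, 1], [0, 0.02, 0, 0, 0, 0, 1]]])

```text
time_s: 13.05
position: [542.3, 88.6, 114.2]
orientation: [-1.556, -0.515, -1.638]
wrist_force: [-0.4, 0.5, 1.2]
opening: 17.6
```

```bash
python3 pl.py -65 -195 -2 0.08 0.5
python3 - <<'E'
from h import *
p,d=cam('side');q,_=cam('scene')
cv2.imwrite('pics/c5.png',np.hstack([cv2.resize(q[150:330,230:480],(400,288)),cv2.resize(p[100:280,240:490],(400,288))])[:,:,::-1])
E
```

```text
tip plate [-61.054 -86.352  -0.643] ypr-psi [0.004 0.082 0.013] F [-0.384  0.46   1.159] t 13.05 op 17.61493262158746
5
[[0.62, 0.37, -0.02, -0.02, -0.01, -0, 1],
[0.63, 0.36, -0.02, -0.03, -0, -0.01, 1],
[0.62, 0.37, -0.02, -0.02, -0.01, 0, 1],
[0.63, 0.36, -0.02, -0.02, -0.01, -0, 1],
[0.62, 0.37, -0.02, -0.03, -0.01, -0.01, 1]]
end [532.7 -19.5 112.6]
```

View pics/c5.png

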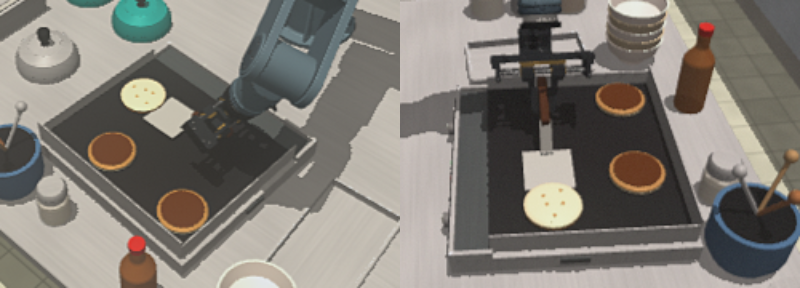

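drive_tool(steps=[[[0.4, 0.25, 0, -0.1, -0.06, 0, 1], [0.45, 0.28, 0, 0, 0, 0, 1], [0.45, 0.28, 0, 0, 0, 0, 1], [0.45, 0.28, 0, 0, 0, 0, 1]]])

```text
time_s: 13.55
position: [541.5, 30.9, 112.8]
orientation: [-1.565, -0.512, -1.624]
wrist_force: [-0.4, 5.0, 5.1]
opening: 17.3
```

```bash
python3 pl.py -65 -195 -2 0.08 0.5
python3 - <<'E'
from h import *
p,d=cam('side');q,_=cam('scene')
cv2.imwrite('pics/c6.png',np.hstack([cv2.resize(q[150:330,230:480],(400,288)),cv2.resize(p[100:280,240:490],(400,288))])[:,:,::-1])
E
```

```text
tip plate [ -57.358 -143.823   -2.471] ypr-psi [0.012 0.085 0.005] F [-0.449  4.97   5.134] t 13.55 op 17.325349815964596
3
[[0.49, 0.28, -0.07, -0.03, 0.02, -0.01, 1],
[0.49, 0.28, -0.07, -0.04, 0.03, -0.02, 1],
[0.49, 0.28, -0.06, -0.03, 0.02, -0.01, 1]]
end [532.7 -19.5 112.5]
```

View pics/c6.png

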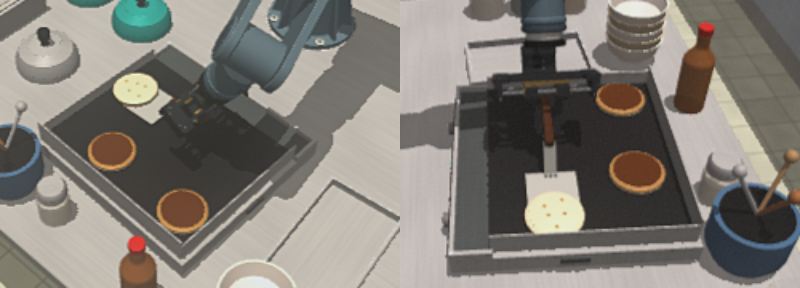

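drive_tool(steps=[[[0.4, 0.22, -0.07, 0, 0, 0, 1], [0.45, 0.25, -0.07, 0, 0, 0, 1], [0.35, 0.2, -0.05, 0, 0, 0, 1], [0.05, 0.03, 0, 0, 0, 0, 1]]])

```text
time_s: 14.05
position: [535.0, -11.7, 113.7]
orientation: [-1.56, -0.51, -1.625]
wrist_force: [-0.2, 7.2, 4.6]
opening: 17.1
```

```bash
python3 pl.py -62 -195 -2 0.08 0.5
python3 - <<'E'
from h import *
p,d=cam('side');q,_=cam('scene')
np.savez('side7.npz',p=p,d=d)
cv2.imwrite('pics/c7.png',np.hstack([cv2.resize(q[150:330,230:480],(400,288)),cv2.resize(p[100:280,240:490],(400,288))])[:,:,::-1])
E
```

```text
tip plate [ -60.67  -186.545   -1.956] ypr-psi [0.015 0.087 0.01 ] F [-0.157  7.167  4.582] t 14.05 op 17.12733625976072
1
[[0.22, 0.16, 0.04, -0.14, 0.07, -0.07, 1]]
end [535.8 -19.8 112.8]
```

View pics/c7.png

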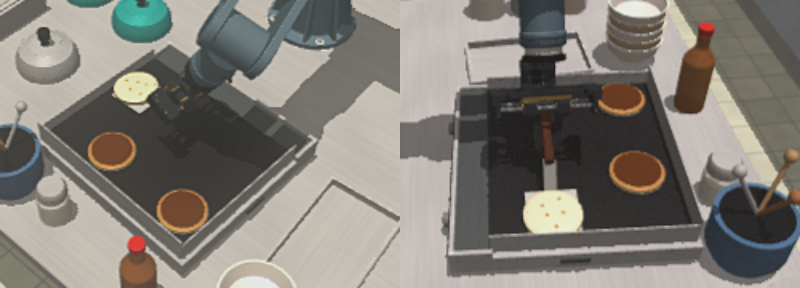

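drive_tool(steps=[[[0.2, 0.12, -0.06, 0, 0, 0, 1], [0.08, 0.04, -0.02, 0, 0, 0, 1]]])

```text
time_s: 14.35
position: [533.5, -19.1, 114.1]
orientation: [-1.556, -0.507, -1.624]
wrist_force: [1.5, 12.4, 6.5]
opening: 17.5
```

```bash
python3 pl.py -62 -195 12 -0.05 0.3
python3 - <<'E'
from geo import *
p,d=cam('side');W=cloud('side',d)
c=p.astype(int)
m=(c.min(-1)>110)&(W[...,2]>66)&(W[...,2]<100)&(c[...,0]>c[...,2]+20)&(W[...,0]>440)&(W[...,0]<620)&(W[...,1]<-20)
W2=W[m];cc,r=cv2.minEnclosingCircle(W2[:,:2].astype(np.float32));print('patty',toplate([*cc,70]),r,np.percentile(W2[:,2],[5,50,95]))
A=np.c_[W2[:,:2]-W2[:,:2].mean(0),np.ones(len(W2))];print(np.linalg.lstsq(A,W2[:,2],rcond=None)[0])
E
```

```text
tip plate [ -61.1   -193.93    -1.972] ypr-psi [0.018 0.09  0.013] F [ 1.465 12.355  6.455] t 14.35 op 17.491069552250263
5
[[-0.05, 0.02, 0.01, -0.04, 0.01, -0.27, 1],
[-0.06, 0.02, 0.02, -0.04, 0.02, -0.27, 1],
[-0.05, 0.02, 0.01, -0.03, 0.01, -0.26, 1],
[-0.06, 0.02, 0.02, -0.04, 0.01, -0.27, 1],
[-0.05, 0.02, 0.01, -0.04, 0.01, -0.27, 1]]
end [535.9 -14.  107.3]
patty [ -62.20338334 -157.8793883    10.        ] 61.27394104003906 [76.37300323 81.22099493 85.28656469]
[-4.63490946e-03  3.32042809e-02  8.11970073e+01]
```

drive_tool(steps=[[[-0.05, 0.02, 0, -0.04, 0, -0.27, 1], [-0.06, 0, 0, -0.04, 0, -0.27, 1], [-0.05, -0.02, 0, -0.04, 0, -0.27, 1], [-0.06, -0.04, 0, -0.04, 0, -0.27, 1], [-0.05, -0.06, 0, -0.04, 0, -0.27, 1], [0, -0.1, 0, 0, 0, 0, 1]]])

```text
time_s: 15.0
position: [530.1, -8.0, 109.4]
orientation: [-1.589, -0.658, -1.62]
wrist_force: [0.0, 0.4, -3.6]
opening: 17.5
```

```bash
python3 pl.py -62 -150 20 -0.05 0.5
python3 - <<'E'
from h import *
p,d=cam('side');q,_=cam('scene')
cv2.imwrite('pics/c8.png',np.hstack([cv2.resize(q[150:330,230:480],(400,288)),cv2.resize(p[100:280,240:490],(400,288))])[:,:,::-1])
E
```

```text
tip plate [ -68.505 -189.808   15.725] ypr-psi [ 0.003 -0.061 -0.014] F [ 0.038  0.372 -3.572] t 15.0 op 17.479379790248483
2
[[-0.46, -0.48, 0.11, 0.05, 0.05, 0.05, 1],
[-0.46, -0.48, 0.1, 0.05, 0.05, 0.05, 1]]
end [538.8  31.  115.3]
```

View pics/c8.png

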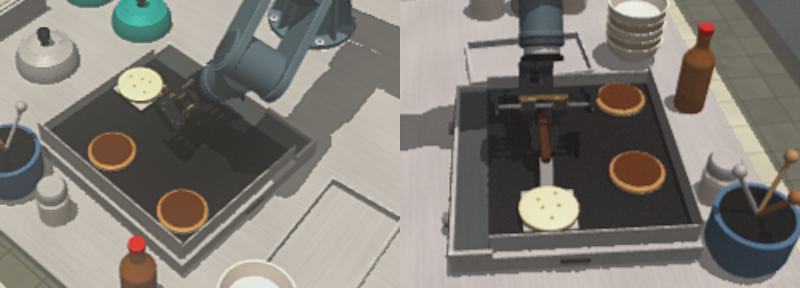

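drive_tool(steps=[[[-0.15, -0.12, 0.02, 0, 0, 0, 1], [-0.28, -0.21, 0.02, 0.05, 0.04, 0, 1], [-0.4, -0.3, 0.03, 0.05, 0.04, 0, 1], [-0.5, -0.36, 0.03, 0, 0, 0, 1], [-0.5, -0.36, 0.03, 0, 0, 0, 1], [-0.5, -0.36, 0, 0, 0, 0, 1], [-0.5, -0.36, 0, 0, 0, 0, 1], [-0.5, -0.36, 0, 0, 0, 0, 1], [-0.5, -0.36, 0, 0, 0, 0, 1], [-0.4, -0.29, 0, 0, 0, 0, 1], [-0.28, -0.2, 0, 0, 0, 0, 1], [-0.15, -0.11, 0, 0, 0, 0, 1]]])

```text
time_s: 16.3
position: [547.4, 180.7, 108.2]
orientation: [-1.556, -0.651, -1.639]
wrist_force: [0.8, -0.3, -3.2]
opening: 17.0
```

```bash
python3 pl.py -65 20 6 0 0.4
python3 - <<'E'
from geo import *
p,d=cam('side');q,_=cam('scene')
cv2.imwrite('pics/c9.png',np.hstack([cv2.resize(q[150:330,230:480],(400,288)),cv2.resize(p[100:280,240:490],(400,288))])[:,:,::-1])
W=cloud('side',d);c=p.astype(int)
o,Rt,tip=turner_now()
m=(c.min(-1)>110)&(W[...,2]>75)&(W[...,2]<120)&(c[...,0]>c[...,2]+20)&(W[...,0]>440)&(W[...,0]<620)&(W[...,1]<200)&(W[...,1]>-100)
L=(W[m]-o)@Rt;cc,r=cv2.minEnclosingCircle(L[:,:2].astype(np.float32));print('patty in turner',cc,r,np.median(L[:,2]))
E
```

```text
tip plate [-61.928  -0.205  13.436] ypr-psi [ 0.003 -0.054  0.012] F [ 0.793 -0.31  -3.212] t 16.3 op 17.031285577094998
2
[[-0.23, -0.19, -0.03, -0.06, -0.02, 0.26, 1],
[-0.24, -0.19, -0.04, -0.05, -0.02, 0.25, 1]]
end [546.4 198.9 108.9]
patty in turner (6.6734724044799805, 0.593962550163269) 50.528507232666016 17.670927695296317
```

View pics/c9.png

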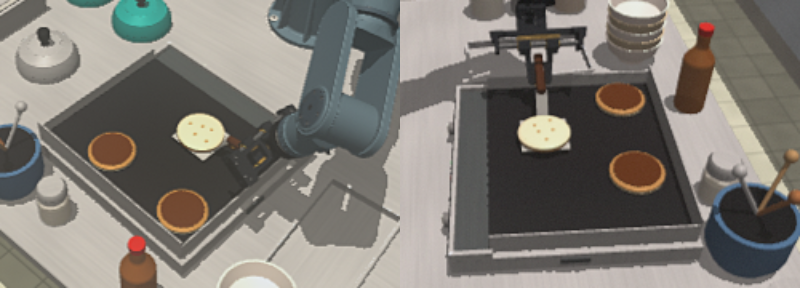

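```bash
python3 pl.py -64 0 5 0.33 0.5
```

```text
tip plate [-61.918  -0.752  13.413] ypr-psi [ 0.003 -0.054  0.012] F [ 0.13  -0.064 -3.105] t 16.4 op 17.27621946467036
8
[[0.19, -0.09, -0, -0.01, -0, 0.46, 1],
[0.19, -0.11, -0.01, -0.02, -0.01, 0.46, 1],
[0.18, -0.11, 0, -0.01, 0, 0.45, 1],
[0.18, -0.12, -0, -0.02, -0, 0.46, 1],
[0.17, -0.12, -0.01, -0.01, -0, 0.46, 1],
[0.17, -0.14, -0, -0.02, -0.01, 0.46, 1],
[0.16, -0.14, -0.01, -0.01, 0, 0.46, 1],
[0.15, -0.16, -0, -0.01, -0, 0.45, 1]]
end [544.7 156.9 154.1]
```

drive_tool(steps=[[[0.19, -0.09, 0, -0.01, 0, 0.46, 1], [0.19, -0.1, 0, -0.01, 0, 0.46, 1], [0.18, -0.11, 0, -0.01, 0, 0.46, 1], [0.18, -0.12, 0, -0.01, 0, 0.46, 1], [0.17, -0.12, 0, -0.01, 0, 0.46, 1], [0.17, -0.14, 0, -0.01, 0, 0.46, 1]]])

```text
time_s: 17.0
position: [543.5, 158.0, 140.9]
orientation: [-1.571, -0.357, -1.635]
wrist_force: [0.8, -1.2, -2.8]
opening: 17.2
```

```bash
python3 pl.py -64 0 5 1.0 1
```

```text
tip plate [-65.57   -6.559   3.837] ypr-psi [-0.002  0.24  -0.   ] F [ 0.753 -1.179 -2.843] t 17.0 op 17.156855898533507
8
[[0.43, -0.16, 0.01, 0, -0, 0.91, 1],
[0.42, -0.21, 0, -0, -0, 0.91, 1],
[0.39, -0.24, 0.01, -0, -0.01, 0.9, 1],
[0.37, -0.28, 0, -0, 0, 0.91, 1],
[0.34, -0.31, 0.01, -0, -0, 0.91, 1],
[0.32, -0.34, 0.01, -0, -0, 0.91, 1],
[0.27, -0.37, 0, -0, -0.01, 0.9, 1],
[0.24, -0.4, 0.01, 0, 0, 0.91, 1]]
end [539.7  74.4 213.9]
```

drive_tool(steps=[[[0.44, -0.18, 0, 0, 0, 0.95, 1], [0.43, -0.23, 0, 0, 0, 0.98, 1], [0.42, -0.27, 0, 0, 0, 0.98, 1], [0.39, -0.31, 0, 0, 0, 0.98, 1]]])

```text
time_s: 17.4
position: [540.7, 113.2, 186.2]
orientation: [-1.566, 0.062, -1.632]
wrist_force: [-0.7, -0.3, -2.2]
opening: 17.3
```

```bash
python3 pl.py -64 -4 5 1.25 1
```

```text
tip plate [-64.647  -8.442   0.923] ypr-psi [0.005 0.659 0.006] F [-0.705 -0.337 -2.189] t 17.4 op 17.321804156455357
6
[[0.44, -0.22, 0.01, -0.01, 0, 0.94, 1],
[0.41, -0.25, 0.01, -0, 0.01, 0.94, 1],
[0.39, -0.3, 0, -0.01, 0, 0.94, 1],
[0.35, -0.34, 0.01, -0.01, 0.01, 0.94, 1],
[0.32, -0.36, 0.01, -0.01, -0, 0.94, 1],
[0.29, -0.4, 0.01, -0, 0, 0.94, 1]]
end [537.   32.2 220.1]
```

drive_tool(steps=[[[0.44, -0.23, 0, 0, 0, 0.98, 1], [0.42, -0.28, 0, 0, 0, 0.98, 1], [0.39, -0.33, 0, 0, 0, 0.98, 1], [0.35, -0.37, 0, 0, 0, 0.98, 1]]])

```text
time_s: 17.8
position: [537.0, 53.5, 219.5]
orientation: [-1.552, 0.486, -1.624]
wrist_force: [0.1, 0.1, -2.1]
opening: 17.3
```

```bash
python3 pl.py -64 -8 6 1.7 1;  python3 - <<'E'
from h import *
p,d=cam('side');q,_=cam('scene')
cv2.imwrite('pics/c10.png',np.hstack([cv2.resize(q[150:330,230:480],(400,288)),cv2.resize(p[100:280,240:490],(400,288))])[:,:,::-1])
E
```

```text
tip plate [-62.743  -8.522   7.49 ] ypr-psi [0.032 1.083 0.035] F [ 0.058  0.072 -2.115] t 17.8 op 17.33972012200813
6
[[0.49, -0.19, 0.01, -0.02, 0.02, 0.98, 1],
[0.46, -0.24, 0, -0.02, 0.02, 0.98, 1],
[0.44, -0.28, 0.01, -0.01, 0.02, 0.99, 1],
[0.41, -0.33, 0.01, -0.02, 0.02, 0.98, 1],
[0.37, -0.37, 0, -0.02, 0.02, 0.98, 1],
[0.33, -0.4, 0.01, -0.02, 0.02, 0.98, 1]]
end [532.4 -39.8 208.6]
```

View pics/c10.png

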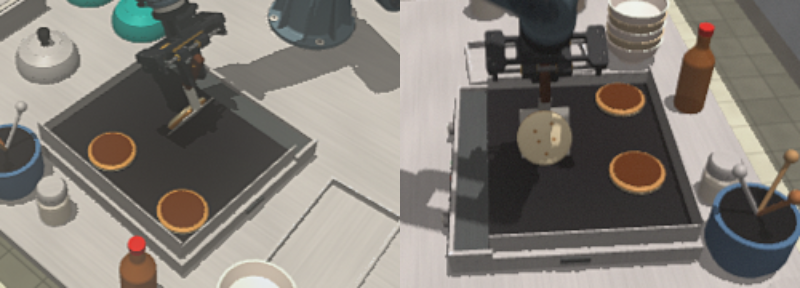

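Run:
```python
from geo import *
np.set_printoptions(precision=2,suppress=True)
p,d=cam('side');c=p.astype(int);W=cloud('side',d);s=bot.sense()
o,Rt,tip=turner_now(s)
m=(W[...,2]>63)&(c[...,0]>c[...,2]+12)&(c.min(-1)>80)&(W[...,0]>460)&(W[...,0]<610)&(W[...,1]<130)&(W[...,1]>-150)
q=W[m];P=np.array([toplate(a) for a in q]);cc=P.mean(0)
n=np.linalg.svd(P-cc)[2][2];n*=np.sign(-n[1]);print(len(q),'normal',n,'tilt',np.degrees(np.arccos(n[2])),'center',cc-8*n,'range y',P[:,1].min(),P[:,1].max(),'z',P[:,2].min(),P[:,2].max(),'x',P[:,0].min(),P[:,0].max())
print(toplate(tip),np.degrees(R.from_matrix(Rt).as_euler('ZYX')))
```

```text
912 normal [ 0.15 -0.99 -0.06] tilt 93.418496617531 center [-66.19   0.77  57.68] range y -123.0633620254921 30.99150101795429 z 3.127097833665971 532.3543306865829 x -134.80015878000205 -17.8855293105258
[-63.13 -10.48   6.06] [-92.39  61.8    1.62]
```

```bash
cat > pf.py <<'E'
from geo import *
np.set_printoptions(precision=2,suppress=True)
def pf():
    p,d=cam('side');c=p.astype(int);W=cloud('side',d);s=bot.sense()
    np.savez('last.npz',p=p,d=d)
    o,Rt,tip=turner_now(s)
    m=(W[...,2]>65)&(W[...,2]<175)&(c[...,0]>c[...,2]+15)&(c.min(-1)>80)&(W[...,0]>460)&(W[...,0]<610)&(W[...,1]<130)&(W[...,1]>-150)
    q=W[m]
    for i in range(4):
        cc=np.median(q,0);n=np.linalg.svd(q-q.mean(0),full_matrices=False)[2][2]
        r=abs((q-q.mean(0))@n);q=q[r<max(4,2.5*np.median(r))]
    P=np.array([toplate(a) for a in q]);cc=P.mean(0);n=np.linalg.svd(P-cc,full_matrices=False)[2][2];n*=np.sign(-n[1])
    print(len(q),'normal',n,'tilt',np.degrees(np.arccos(n[2])),'centerapprox',cc-8*n,'lo',np.percentile(P,2,axis=0),'hi',np.percentile(P,98,axis=0))
    print(toplate(tip),np.degrees(R.from_matrix(Rt).as_euler('ZYX')))
pf()
E
python3 pf.py
```

```text
771 normal [-0.01 -0.87  0.49] tilt 60.43600349828802 centerapprox [-65.69   0.12  45.92] lo [-108.42  -28.5    11.93] hi [-21.49  15.3   87.13]
[-63.27  -9.01   6.01] [-92.26  61.79   1.62]
```

```bash
python3 pl.py -64 -10 7 1.75 1
```

```text
tip plate [-63.269  -9.013   6.012] ypr-psi [0.023 1.078 0.028] F [-0.406  0.788 -2.762] t 18.0 op 17.407136937752195
7
[[0.46, -0.18, 0.01, -0.01, 0.01, 0.92, 1],
[0.44, -0.22, 0, -0.02, 0.01, 0.91, 1],
[0.41, -0.26, 0.01, -0.01, 0.02, 0.92, 1],
[0.39, -0.3, 0.01, -0.02, 0.01, 0.91, 1],
[0.36, -0.34, 0, -0.01, 0.01, 0.92, 1],
[0.33, -0.37, 0.01, -0.02, 0.01, 0.92, 1],
[0.28, -0.39, 0, -0.01, 0.01, 0.91, 1]]
end [531.7 -48.5 206.4]
```

drive_tool(steps=[[[0.46, -0.18, 0, -0.01, 0.01, 0.92, 1], [0.44, -0.22, 0, -0.01, 0.01, 0.92, 1], [0.41, -0.26, 0, -0.01, 0.01, 0.92, 1], [0.39, -0.3, 0, -0.01, 0.01, 0.92, 1], [0.36, -0.34, 0, -0.01, 0.01, 0.92, 1]]])

```text
time_s: 18.5
position: [533.9, -8.2, 218.5]
orientation: [-1.543, 0.978, -1.59]
wrist_force: [-0.5, 1.0, 0.2]
opening: 17.6
```

```bash
python3 pl.py -64 -13 7 1.9 1; python3 pf.py
python3 - <<'E'
import numpy as np,cv2
p=np.load('last.npz')['p'];cv2.imwrite('pics/c11.png',cv2.resize(p[100:280,240:490],(800,576))[:,:,::-1])
E
```

```text
tip plate [-63.077   5.357   9.351] ypr-psi [1.858 1.555 1.838] F [-0.466  0.955  0.169] t 18.5 op 17.590910981046072
4
[[0.46, -0.33, -0.01, 0.03, 0.05, 0.78, 1],
[0.44, -0.36, -0, 0.03, 0.06, 0.77, 1],
[0.4, -0.4, -0.01, 0.02, 0.05, 0.78, 1],
[0.37, -0.43, 0, 0.03, 0.06, 0.77, 1]]
end [530.3 -71.7 194.4]
  return _methods._mean(a, axis=axis, dtype=dtype,
  ret = um.true_divide(
pf.py:10: RuntimeWarning: Mean of empty slice.
  cc=np.median(q,0);n=np.linalg.svd(q-q.mean(0),full_matrices=False)[2][2]
Traceback (most recent call last):
  File "pf.py", line 15, in <module>
    pf()
    ~~^^
  File "pf.py", line 10, in pf
    cc=np.median(q,0);n=np.linalg.svd(q-q.mean(0),full_matrices=False)[2][2]
                        ~~~~~~~~~~~~~~~~~~~~~~~~~~~~~~~~~~~~~~~~~~~~~~~~~^^^
IndexError: index 2 is out of bounds for axis 0 with size 0
```

View pics/c11.png

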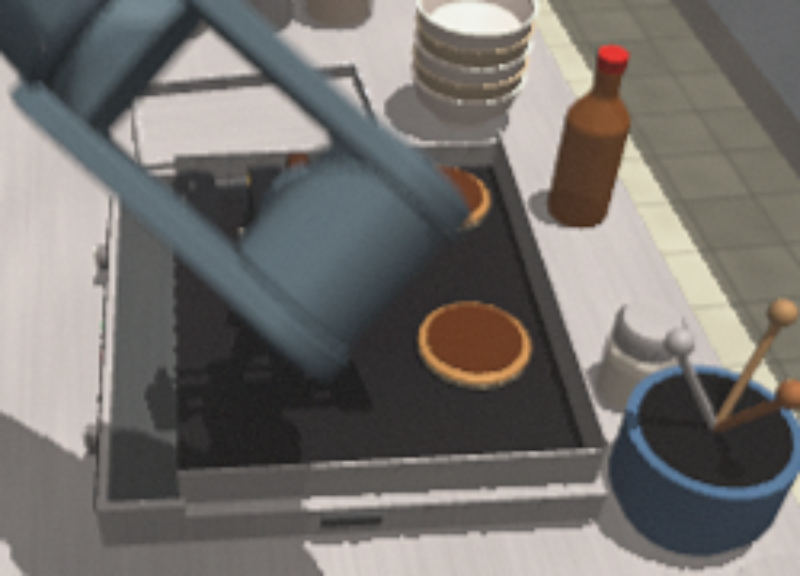

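Run:
```python
from h import *
p,d=cam('scene');np.savez('last.npz',p=p,d=d);cv2.imwrite('pics/c12.png',cv2.resize(p[150:330,230:480],(800,576))[:,:,::-1])
```

```text
(no output)
```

View pics/c12.png

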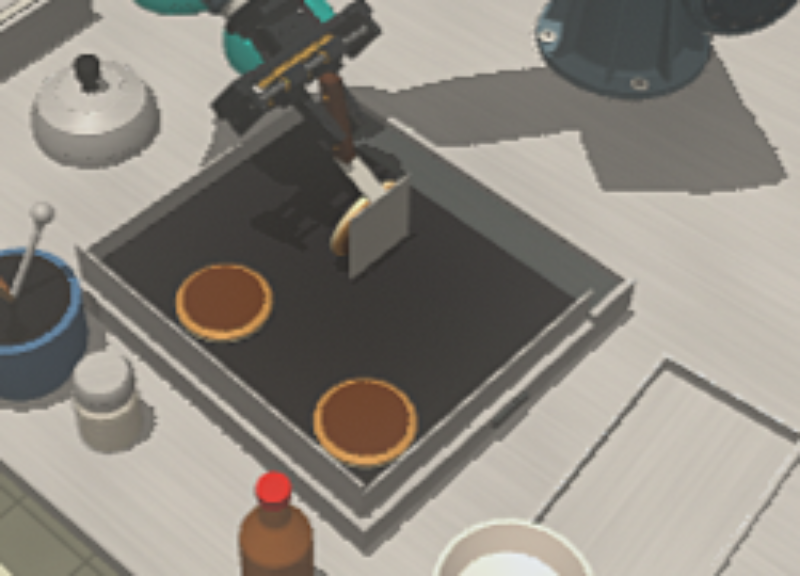

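Run:
```python
from st import *
print(np.degrees(np.arccos(Rt[2,2])))
plan([tool_for_tip(plate(-64,0,10),psi,1.95)],1)
```

```text
tip plate [-63.877   5.043   8.197] ypr-psi [2.201 1.557 2.185] F [-0.248  3.019  7.21 ] t 18.6 op 17.433010854102804
90.46485830937344
4
[[0.43, -0.28, -0, 0.03, 0.04, 0.89, 1],
[0.4, -0.31, -0, 0.02, 0.04, 0.88, 1],
[0.37, -0.35, -0, 0.03, 0.04, 0.89, 1],
[0.33, -0.38, 0, 0.02, 0.04, 0.88, 1]]
end [530.7 -64.9 193. ]
```

drive_tool(steps=[[[0.44, -0.32, 0, 0.02, 0.04, 0.89, 1], [0.4, -0.34, 0, 0.02, 0.04, 0.89, 1], [0.37, -0.36, 0, 0.02, 0.04, 0.89, 1], [0.33, -0.38, 0, 0.02, 0.04, 0.89, 1]]])

```text
time_s: 19.0
position: [532.8, -60.1, 202.6]
orientation: [-1.546, 1.362, -1.587]
wrist_force: [-0.3, 0.1, 2.0]
opening: 17.2
```

Run:
```python
from st import *
print(np.degrees(np.arccos(Rt[2,2])),s['position'])
p,d=cam('scene');np.savez('last.npz',p=p,d=d);cv2.imwrite('pics/c13.png',cv2.resize(p[150:330,230:480],(800,576))[:,:,::-1])
```

```text
tip plate [-63.832   6.131  20.563] ypr-psi [3.151 1.182 3.128] F [-0.255  0.125  1.953] t 19.0 op 17.235190838005042
112.26072366316554 [532.801 -60.137 202.56 ]
```

View pics/c13.png

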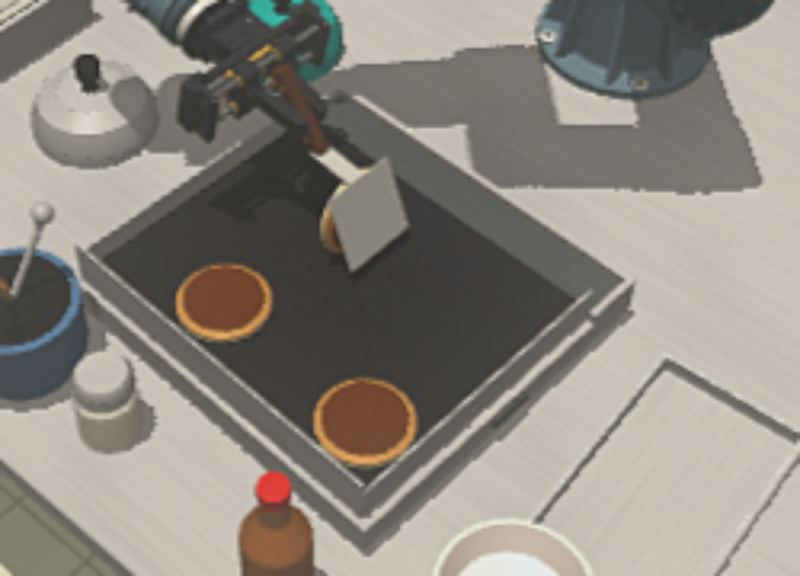

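drive_tool(steps=[[[0.3, -0.4, 0, 0, 0, 0.8, 1], [0.1, -0.15, 0, 0, 0, 0.3, 1]]])

```text
time_s: 19.25
position: [531.3, -77.2, 192.4]
orientation: [-1.592, 1.49, -1.627]
wrist_force: [-0.2, -0.2, 4.4]
opening: 17.5
```

Run:
```python
from st import *
print(np.degrees(np.arccos(Rt[2,2])),s['position'])
p,d=cam('scene');np.savez('last.npz',p=p,d=d);cv2.imwrite('pics/c14.png',cv2.resize(p[150:330,230:480],(800,576))[:,:,::-1])
```

```text
tip plate [-66.015   3.69   23.63 ] ypr-psi [ 3.172  1.055 -3.138] F [-0.235 -0.193  4.371] t 19.25 op 17.54722353491538
119.57191126597263 [531.345 -77.223 192.396]
```

View pics/c14.png

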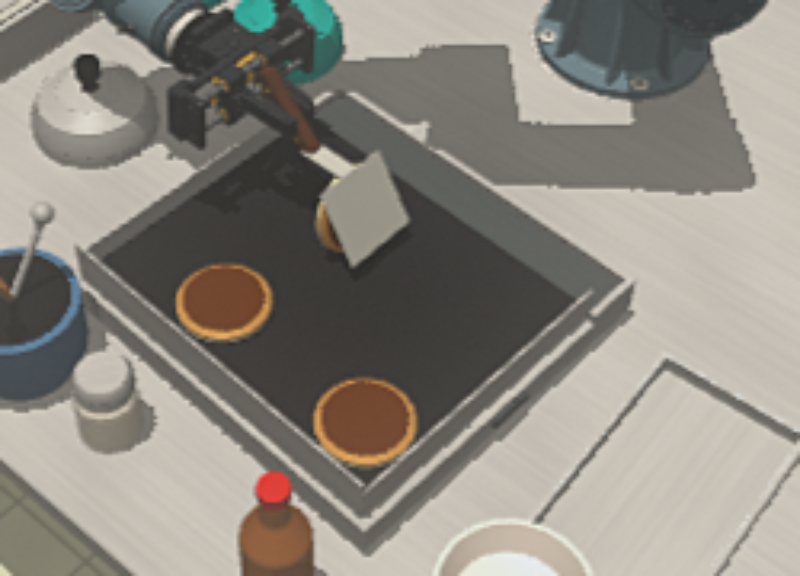

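drive_tool(steps=[[[-0.5, -0.05, 0, 0, 0, 0, 1], [-0.6, -0.05, 0, 0, 0, 0, 1]]])

```text
time_s: 19.5
position: [531.4, -74.3, 224.0]
orientation: [-1.689, 1.486, -1.718]
wrist_force: [0.9, -0.4, -1.4]
opening: 17.4
```

```bash
cat > v.py <<'E'
from st import *
import sys
print(np.degrees(np.arccos(Rt[2,2])),s['position'])
p,d=cam('scene');np.savez('last.npz',p=p,d=d);cv2.imwrite(f'pics/{sys.argv[1]}.png',cv2.resize(p[150:330,230:480],(800,576))[:,:,::-1])
E
python3 v.py c15
```

```text
tip plate [-67.618   6.193  54.787] ypr-psi [ 3.193  1.058 -3.121] F [ 0.894 -0.397 -1.377] t 19.5 op 17.375125419063725
119.36003810118831 [531.406 -74.269 223.953]
```

View pics/c15.png

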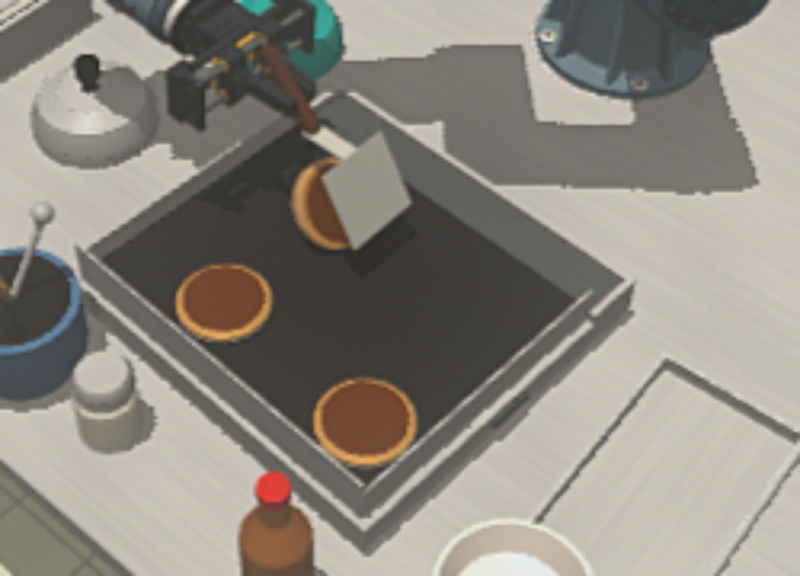

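drive_tool(steps=[[[-0.6, -0.2, 0, 0, 0, 0, 1], [-0.7, -0.3, 0, 0, 0, 0, 1], [-0.5, -0.3, 0, 0, 0, 0, 1]]])

```text
time_s: 19.85
position: [531.9, -90.2, 287.2]
orientation: [-1.643, 1.475, -1.665]
wrist_force: [0.3, 0.7, -2.3]
opening: 17.6
```

```bash
python3 v.py c16
```

```text
tip plate [-66.443 -10.915 116.81 ] ypr-psi [ 3.194  1.069 -3.127] F [ 0.281  0.675 -2.32 ] t 19.85 op 17.63700341627719
118.7377591877111 [531.931 -90.227 287.175]
```

View pics/c16.png

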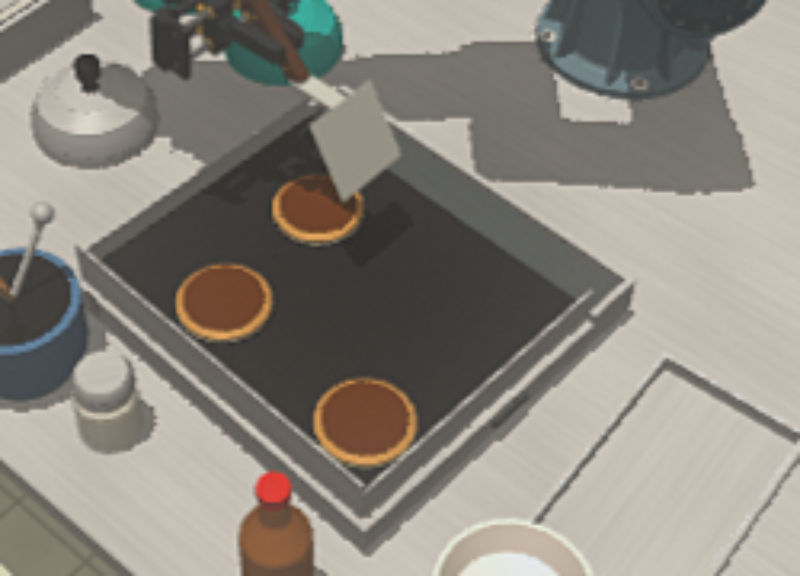

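```bash
python3 pl.py -64 25 90 0.0 1
```

```text
tip plate [-65.257 -12.698 119.064] ypr-psi [ 3.186  1.071 -3.136] F [ 0.863 -1.903  0.174] t 19.9 op 17.652385942408348
21
[[0.11, 0.48, 0.01, 0.01, 0.02, -0.94, 1],
[0.06, 0.49, 0.02, 0.01, 0.02, -0.94, 1],
[0.01, 0.5, 0.01, 0.01, 0.02, -0.94, 1],
[-0.04, 0.49, 0.01, 0.01, 0.02, -0.95, 1],
[-0.09, 0.49, 0.01, 0.01, 0.01, -0.94, 1],
[-0.13, 0.47, 0.01, 0.01, 0.02, -0.94, 1],
[-0.18, 0.46, 0.01, 0.01, 0.02, -0.94, 1],
[-0.23, 0.44, 0.01, 0.01, 0.02, -0.94, 1],
[-0.26, 0.42, 0.01, 0.01, 0.02, -0.94, 1],
[-0.31, 0.39, 0.01, 0.02, 0.02, -0.94, 1],
[-0.34, 0.35, 0.01, 0.01, 0.02, -0.94, 1],
[-0.38, 0.32, 0, 0.01, 0.02, -0.95, 1],
[-0.41, 0.28, 0, 0.01, 0.02, -0.94, 1],
[-0.43, 0.25, 0.01, 0.01, 0.01, -0.94, 1],
[-0.45, 0.19, -0, 0.01, 0.02, -0.94, 1],
[-0.47, 0.15, -0, 0.01, 0.02, -0.94, 1],
[-0.49, 0.11, -0, 0.01, 0.02, -0.94, 1],
[-0.49, 0.05, -0, 0.01, 0.02, -0.94, 1],
[-0.49, 0.01, -0.01, 0.01, 0.02, -0.94, 1],
[-0.49, -0.04, -0, 0.01, 0.02, -0.95, 1],
[-0.49, -0.09, -0, 0.01, 0.02, -0.94, 1]]
end [547.8 203.8 192.8]
```

Run:
```python
from st import *
plan([tool_for_tip(plate(-64,0,110),psi,1.1),tool_for_tip(plate(-64,30,80),psi,0.1)],1)
```

```text
tip plate [-65.257 -12.698 119.064] ypr-psi [ 3.186  1.071 -3.136] F [ 0.863 -1.903  0.174] t 19.9 op 17.652385942408348
20
[[-0.16, 0.49, 0.01, 0.03, 0.02, -0.93, 1],
[-0.2, 0.48, 0, 0.04, 0.02, -0.92, 1],
[-0.25, 0.45, 0.01, 0.03, 0.02, -0.93, 1],
[-0.29, 0.42, 0, 0.04, 0.02, -0.93, 1],
[-0.34, 0.4, 0, 0.03, 0.02, -0.92, 1],
[-0.37, 0.36, -0, 0.04, 0.01, -0.93, 1],
[-0.4, 0.32, -0.01, 0.03, 0.02, -0.92, 1],
[-0.43, 0.28, -0, 0.03, 0.02, -0.93, 1],
[-0.46, 0.24, -0.01, 0.04, 0.02, -0.93, 1],
[-0.48, 0.2, -0.01, 0.03, 0.02, -0.92, 1],
[-0.22, 0.6, 0, 0, 0, -0.96, 1],
[-0.28, 0.57, 0, 0, 0, -0.95, 1],
[-0.34, 0.54, 0, 0, 0, -0.96, 1],
[-0.38, 0.51, 0, 0, 0, -0.95, 1],
[-0.44, 0.46, 0, 0, 0, -0.96, 1],
[-0.48, 0.42, 0, 0, 0, -0.95, 1],
[-0.52, 0.37, 0, 0, 0, -0.96, 1],
[-0.56, 0.31, 0, 0, 0, -0.95, 1],
[-0.58, 0.26, 0, 0, 0, -0.96, 1],
[-0.6, 0.2, 0, 0, 0, -0.95, 1]]
end [547.6 203.7 197.5]
```

drive_tool(steps=[[[-0.16, 0.49, 0, 0.03, 0.02, -0.93, 1], [-0.2, 0.48, 0, 0.03, 0.02, -0.93, 1], [-0.25, 0.45, 0, 0.03, 0.02, -0.93, 1], [-0.29, 0.42, 0, 0.03, 0.02, -0.93, 1], [-0.34, 0.4, 0, 0.03, 0.02, -0.93, 1], [-0.37, 0.36, 0, 0.03, 0.02, -0.93, 1], [-0.4, 0.32, 0, 0.03, 0.02, -0.93, 1], [-0.43, 0.28, 0, 0.03, 0.02, -0.93, 1], [-0.46, 0.24, 0, 0.03, 0.02, -0.93, 1], [-0.48, 0.2, 0, 0.03, 0.02, -0.93, 1], [-0.22, 0.6, 0, 0, 0, -0.95, 1], [-0.28, 0.57, 0, 0, 0, -0.95, 1], [-0.34, 0.54, 0, 0, 0, -0.95, 1], [-0.38, 0.51, 0, 0, 0, -0.95, 1], [-0.44, 0.46, 0, 0, 0, -0.95, 1], [-0.48, 0.42, 0, 0, 0, -0.95, 1], [-0.52, 0.37, 0, 0, 0, -0.95, 1], [-0.56, 0.31, 0, 0, 0, -0.95, 1], [-0.58, 0.26, 0, 0, 0, -0.95, 1]]])

```text
time_s: 21.8
position: [548.3, 192.4, 207.3]
orientation: [-1.534, -0.479, -1.653]
wrist_force: [0.4, -0.4, -1.7]
opening: 17.3
```

Run:
```python
from st import *
for n in['scene','side']:
    p,d=cam(n,n+'17');W=cloud(n,d).reshape(-1,3);c=p.reshape(-1,3).astype(int)
    L=(W-o)@Rt; m=(abs(L[:,0])<65)&(abs(L[:,1])<65)&(abs(L[:,2])<18)&(c.min(1)>120)
    q=L[m];print(n,len(q),'x',np.percentile(q[:,0],[1,5,50,95,99]),'y',np.percentile(q[:,1],[1,5,50,95,99]),'z',np.percentile(q[:,2],[5,50,95]))
    A=np.c_[q[:,:2],np.ones(len(q))];print('plane',np.linalg.lstsq(A,q[:,2],rcond=None)[0].round(3))
    (cc,wh,an)=cv2.minAreaRect(q[:,:2].astype(np.float32));print(cc,wh,an)
    for nm,pl in dict(patty=(-65,-55),a=(100,155),b=(97,-65)).items():
        P=np.stack([(W[:,:2]-C)@U,(W[:,:2]-C)@V,W[:,2]-PZ],1)
        k=(np.hypot(P[:,0]-pl[0],P[:,1]-pl[1])<75)&(P[:,2]>9)&(P[:,2]<24)&(c[:,0]>c[:,2]+25)
        e,r=cv2.minEnclosingCircle(P[k][:,:2].astype(np.float32));print(nm,e,r,'world',plate(*e)[:2],np.percentile(P[k][:,2],[5,50,95]))
# tray walls
    k=(W[:,0]>330)&(W[:,0]<720)&(W[:,1]>310)&(W[:,1]<530)&(W[:,2]>14)&(W[:,2]<30)
    print('tray',cv2.minAreaRect(W[k][:,:2].astype(np.float32)),k.sum())
```

```text
tip plate [-61.118  19.709  87.277] ypr-psi [0.001 0.118 0.033] F [ 0.406 -0.424 -1.659] t 21.8 op 17.338270323874173
scene 448 x [-43.076 -35.019   4.715  40.77   44.542] y [-42.851 -39.715   4.337  40.092  44.713] z [-4.609 -0.892  2.72 ]
plane [-0.019  0.006 -0.755]
(0.6217002868652344, 0.9969825744628906) (93.82756805419922, 92.73938751220703) 89.82166290283203
patty (-64.29751586914062, -83.7442855834961) 49.69645690917969 world [531.084 -53.72 ] [10.477 14.692 19.194]
a (102.2762451171875, 144.34034729003906) 51.42368698120117 world [711.579 163.515] [10.247 14.602 19.045]
b (99.15432739257812, -62.216190338134766) 52.13104248046875 world [695.561 -42.443] [10.193 14.686 19.297]
tray ((549.1514892578125, 409.9550476074219), (293.6766357421875, 171.8199005126953), 2.489327907562256) 643
side 703 x [-51.862 -45.898  -1.866  39.61   42.671] y [-46.063 -42.082  -2.959  37.473  41.273] z [-6.667 -4.223 -1.034]
plane [-0.043 -0.006 -3.868]
(-6.451698303222656, -2.3620147705078125) (100.5726547241211, 89.3208236694336) 0.41208797693252563
patty (-65.45602416992188, -86.77122497558594) 50.18876266479492 world [529.739 -56.669] [13.053 16.722 18.969]
a (101.44985961914062, 144.8621826171875) 50.5307502746582 world [710.786 164.087] [11.696 16.914 19.623]
b (95.19808197021484, -63.311153411865234) 51.81678009033203 world [691.545 -43.289] [12.053 16.487 19.064]
tray ((549.76171875, 412.95965576171875), (288.7870178222656, 176.9854278564453), 2.1322505474090576) 381
```

```bash
python3 - <<'E'
from geo import *
p=Tt_p+Tt_R@[-1.2,0,-2.26]; json.dump([(Tt_R@Ry(0.02)).tolist(),p.tolist()],open('tt.json','w'))
E
cat > tr.py <<'E'
from st import *
import sys
print('turner',o,R.from_matrix(Rt).as_euler('ZYX'))
z=float(sys.argv[1]);v=float(sys.argv[2])
O=np.array([601,413.5,3+z]);tip=O+45*np.array([np.cos(.225),np.sin(.225),0])
plan([tool_for_tip(tip,.225,0.0)+(v,)],1)
E
python3 tr.py 105 1
```

```text
tip plate [-63.676  22.946  79.334] ypr-psi [0.005 0.137 0.023] F [-0.812 -0.285 -2.704] t 21.9 op 17.3235540801253
turner [540.944  97.224 145.5  ] [-1.629  0.137  0.023]
16
[[-0.4, -0.09, -0.12, 0.57, -0.95, -0.04, 1],
[-0.42, -0.1, -0.08, 0.57, -0.95, -0.05, 1],
[-0.42, -0.11, -0.03, 0.57, -0.95, -0.04, 1],
[-0.42, -0.11, 0.02, 0.57, -0.95, -0.05, 1],
[-0.41, -0.11, 0.07, 0.57, -0.96, -0.04, 1],
[-0.41, -0.1, 0.11, 0.57, -0.95, -0.04, 1],
[-0.39, -0.1, 0.16, 0.57, -0.95, -0.05, 1],
[-0.37, -0.09, 0.2, 0.57, -0.95, -0.04, 1],
[-0.35, -0.07, 0.25, 0.57, -0.95, -0.05, 1],
[-0.32, -0.07, 0.28, 0.57, -0.95, -0.04, 1],
[-0.29, -0.04, 0.32, 0.57, -0.95, -0.04, 1],
[-0.26, -0.03, 0.34, 0.56, -0.95, -0.05, 1],
[-0.23, -0.01, 0.38, 0.57, -0.95, -0.04, 1],
[-0.18, 0.02, 0.39, 0.57, -0.95, -0.05, 1],
[-0.15, 0.03, 0.4, 0.57, -0.96, -0.04, 1],
[-0.1, 0.06, 0.42, 0.57, -0.95, -0.04, 1]]
end [499.6 390.5 151.2]
```

drive_tool(steps=[[[-0.4, -0.09, -0.12, 0.57, -0.95, -0.04, 1], [-0.42, -0.1, -0.08, 0.57, -0.95, -0.04, 1], [-0.42, -0.11, -0.03, 0.57, -0.95, -0.04, 1], [-0.42, -0.11, 0.02, 0.57, -0.95, -0.04, 1], [-0.41, -0.11, 0.07, 0.57, -0.95, -0.04, 1], [-0.41, -0.1, 0.11, 0.57, -0.95, -0.04, 1], [-0.39, -0.1, 0.16, 0.57, -0.95, -0.04, 1], [-0.37, -0.09, 0.2, 0.57, -0.95, -0.04, 1], [-0.35, -0.07, 0.25, 0.57, -0.95, -0.04, 1], [-0.32, -0.07, 0.28, 0.57, -0.95, -0.04, 1], [-0.29, -0.04, 0.32, 0.57, -0.95, -0.04, 1], [-0.26, -0.03, 0.34, 0.57, -0.95, -0.04, 1], [-0.23, 0, 0.38, 0.57, -0.95, -0.04, 1], [-0.18, 0.02, 0.39, 0.57, -0.95, -0.04, 1], [-0.15, 0.03, 0.4, 0.57, -0.95, -0.04, 1], [-0.1, 0.06, 0.42, 0.57, -0.95, -0.04, 1], [0, 0, 0, 0, 0, 0, 1]]])

```text
time_s: 23.6
position: [491.7, 387.6, 166.4]
orientation: [-1.55, -0.636, 0.276]
wrist_force: [0.5, -0.2, -1.7]
opening: 17.4
```

```bash
python3 tr.py 10 0.6
```

```text
tip plate [  9.343 406.174  66.3  ] ypr-psi [ 1.921 -0.019  0.017] F [ 0.479 -0.241 -1.658] t 23.6 op 17.392256185571647
turner [592.041 417.865 125.435] [ 0.288 -0.019  0.017]
5
[[-0.39, 0.63, -0.01, -0.1, 0.08, 0.04, 1],
[-0.39, 0.62, -0, -0.09, 0.08, 0.03, 1],
[-0.39, 0.63, -0.01, -0.1, 0.08, 0.04, 1],
[-0.39, 0.63, 0, -0.1, 0.07, 0.03, 1],
[-0.38, 0.63, 0.01, -0.1, 0.08, 0.04, 1]]
end [499.5 390.5  56. ]
```

drive_tool(steps=[[[-0.39, 0.63, 0, -0.1, 0.08, 0.04, 1], [-0.39, 0.63, 0, -0.1, 0.08, 0.04, 1], [-0.39, 0.63, 0, -0.1, 0.08, 0.04, 1], [0, 0, 0, 0, 0, 0, 1]]])

```text
time_s: 24.0
position: [499.9, 386.8, 104.2]
orientation: [-1.555, -0.63, 0.219]
wrist_force: [0.2, -0.2, -1.2]
opening: 17.6
```

```bash
python3 tr.py 6 0.4
```

```text
tip plate [ 20.253 397.159   3.139] ypr-psi [ 1.862 -0.013  0.013] F [ 0.175 -0.199 -1.156] t 24.0 op 17.645940737835527
turner [601.677 410.782  62.552] [ 0.228 -0.013  0.013]
3
[[-0.34, 0.47, 0.03, -0.04, -0.01, 0.04, 1],
[-0.33, 0.48, 0.04, -0.04, -0.02, 0.04, 1],
[-0.34, 0.47, 0.04, -0.04, -0.01, 0.04, 1]]
end [499.4 390.5  51.9]
```

drive_tool(steps=[[[-0.34, 0.47, 0.03, -0.04, -0.01, 0.04, 1], [-0.33, 0.47, 0.03, -0.04, -0.01, 0.04, 1], [-0.25, 0.35, 0.04, -0.04, -0.01, 0.04, 1], [-0.05, 0.08, 0, 0, 0, 0, 1], [0, 0, 0, 0, 0, 0, 1]]])

```text
time_s: 24.5
position: [504.4, 389.9, 61.0]
orientation: [-1.564, -0.627, 0.207]
wrist_force: [0.0, 0.8, -2.0]
opening: 17.2
```

```bash
python3 tr.py 0 0.3
```

```text
tip plate [ 25.275 397.767 -40.507] ypr-psi [ 1.844 -0.01   0.006] F [ 0.02   0.8   -1.984] t 24.5 op 17.194115988825875
turner [606.559 411.823  19.035] [ 0.211 -0.01   0.006]
2
[[-0.21, 0.16, 0.03, 0.02, -0.07, 0.05, 1],
[-0.21, 0.15, 0.02, 0.01, -0.07, 0.05, 1]]
end [499.4 390.4  46.1]
```

drive_tool(steps=[[[-0.18, 0.16, 0.02, 0, -0.05, 0.04, 1], [-0.12, 0.14, 0.02, 0, -0.05, 0.04, 1], [-0.02, 0.03, 0, 0, 0, 0, 1]]])

```text
time_s: 24.8
position: [503.9, 391.3, 50.2]
orientation: [-1.569, -0.623, 0.218]
wrist_force: [0.6, -0.3, -1.5]
opening: 17.4
```

```bash
python3 tr.py 0 0.3
```

```text
tip plate [ 24.278 400.048 -51.801] ypr-psi [ 1.852 -0.006  0.001] F [ 0.59  -0.314 -1.498] t 24.8 op 17.396150735267828
turner [605.777 413.831   7.913] [ 0.219 -0.006  0.001]
1
[[-0.2, 0.03, 0, 0.03, -0.06, 0.06, 1]]
end [499.7 390.4  46. ]
```

drive_tool(steps=[[[-0.06, 0.1, 0, 0, 0, 0.03, 1], [-0.03, 0.05, 0, 0, 0, 0, 1], [-0.02, 0.03, 0, 0, 0, 0, 1]]])

```text
time_s: 25.1
position: [505.0, 391.9, 44.7]
orientation: [-1.569, -0.622, 0.218]
wrist_force: [-8.0, -3.4, 11.2]
opening: 17.3
```

```bash
python3 tr.py 0 0.3
```

```text
tip plate [ 25.19  400.699 -57.527] ypr-psi [ 1.852 -0.005  0.002] F [-8.008 -3.355 11.211] t 25.1 op 17.2687694491546
turner [606.729 414.416   2.256] [ 0.219 -0.005  0.002]
1
[[-0.13, -0.14, -0.01, 0.02, -0.06, 0.05, 1]]
end [499.5 390.4  45.9]
```

drive_tool(steps=[[[0, 0, 0, 0, 0, 0, 0.6], [0, 0, 0, 0, 0, 0, 0.4], [0, 0, 0, 0, 0, 0, 0.3], [0, 0, 0, 0, 0, 0, 0.3]]])

```text
time_s: 25.5
position: [506.1, 392.9, 46.1]
orientation: [-1.567, -0.625, 0.218]
wrist_force: [-0.2, 0.0, 0.1]
opening: 47.4
```

drive_tool(steps=[[[0, -0.4, 0, 0, 0, 0, 0.3], [0, -0.7, 0, 0, 0, 0, 0.2], [0, -0.9, 0, 0, 0, 0, 0], [0, -0.9, 0, 0, 0, 0, 0], [0, -0.9, 0, 0, 0, 0, 0], [0, -0.9, 0, 0, 0, 0, 0]]])

```text
time_s: 26.1
position: [423.3, 372.6, 160.2]
orientation: [-1.569, -0.618, 0.217]
wrist_force: [-0.6, -0.0, 0.7]
opening: 87.6
```

Run:
```python
from geo import *
np.set_printoptions(precision=3,suppress=True)
s=bot.sense();print(s['position'],s['qpos'],s['wrist_force'],s['opening'])
cal=vision.get_calibration('wrist'); p,d=cam('wrist','w20');W=cloud('wrist',d,cal)
p=p.astype(int)
m=(p[...,0]-p[...,2]>35)&(W[...,1]>330)&(W[...,1]<450)&(W[...,2]>30)&(W[...,2]<110)&(W[...,0]<620)
q=W[m];c=q.mean(0);v=np.linalg.svd(q-c,full_matrices=False)[2][0];v*=np.sign(v[0]);t=(q-c)@v;print(len(q),v,t.min(),t.max(), c+v*(t.min()+t.max())/2)
```

```text
[423.255 372.575 160.248] [ 0.645  0.     2.11  -0.509  0.513 -0.762] [-0.59  -0.049  0.66 ] 87.62235214303304
1012 [ 0.958  0.211 -0.194] -40.30229959169414 59.792714180570876 [494.54  389.304  73.9  ]
```

View pics/w20.png

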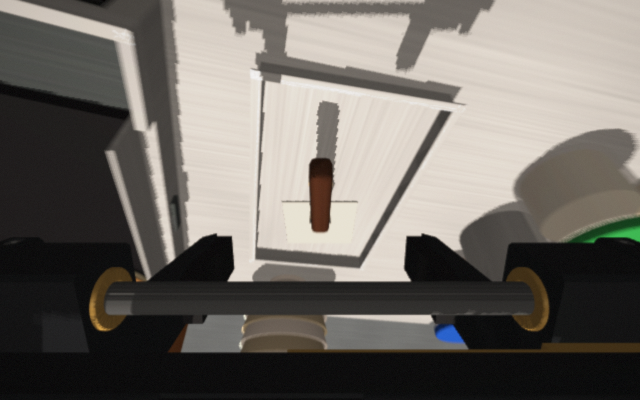

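Run:
```python
from geo import *
s=bot.sense()
plan([((440,250,250),Rdown(1.4)),((545,-350,280),Rdown(0.8))],0)
```

```text
26
[[0.23, -0.42, -0.69, -0.2, 0.6, 0.98, 0],
[0.24, -0.44, -0.68, -0.2, 0.6, 0.97, 0],
[0.23, -0.44, -0.68, -0.19, 0.6, 0.98, 0],
[0.23, -0.45, -0.67, -0.2, 0.6, 0.97, 0],
[0.22, -0.47, -0.67, -0.2, 0.59, 0.98, 0],
[0.22, -0.47, -0.67, -0.2, 0.6, 0.98, 0],
[0.34, -0.05, -0.96, 0, 0.29, -0, 0],
[0.37, -0.05, -0.94, 0, 0.28, -0, 0],
[0.4, -0.05, -0.93, 0, 0.29, -0, 0],
[0.43, -0.05, -0.92, 0, 0.29, -0, 0],
[0.45, -0.05, -0.91, 0, 0.28, -0, 0],
[0.48, -0.05, -0.9, 0, 0.29, -0, 0],
[0.51, -0.05, -0.88, 0, 0.29, -0, 0],
[0.54, -0.05, -0.86, 0, 0.28, -0, 0],
[0.55, -0.05, -0.85, 0, 0.29, -0, 0],
[0.59, -0.05, -0.83, 0, 0.29, -0, 0],
[0.61, -0.04, -0.81, 0, 0.28, -0, 0],
[0.63, -0.05, -0.79, 0, 0.29, -0, 0],
[0.66, -0.05, -0.77, 0, 0.29, -0, 0],
[0.68, -0.05, -0.76, 0, 0.28, -0, 0],
[0.7, -0.05, -0.73, 0, 0.29, -0, 0],
[0.73, -0.05, -0.71, 0, 0.29, -0, 0],
[0.74, -0.05, -0.69, 0, 0.28, -0, 0],
[0.77, -0.05, -0.67, 0, 0.29, -0, 0],
[0.78, -0.05, -0.64, 0, 0.29, -0, 0],
[0.81, -0.05, -0.62, 0, 0.28, 0, 0]]
end [ 545.1 -350.1  280. ]
```

drive_tool(steps=[[[0.23, -0.42, -0.69, -0.2, 0.6, 0.98, 0], [0.23, -0.44, -0.68, -0.2, 0.6, 0.98, 0], [0.23, -0.44, -0.68, -0.2, 0.6, 0.98, 0], [0.23, -0.45, -0.67, -0.2, 0.6, 0.98, 0], [0.22, -0.47, -0.67, -0.2, 0.6, 0.98, 0], [0.22, -0.47, -0.67, -0.2, 0.6, 0.98, 0], [0.34, -0.05, -0.96, 0, 0.29, 0, 0], [0.37, -0.05, -0.94, 0, 0.29, 0, 0], [0.4, -0.05, -0.93, 0, 0.29, 0, 0], [0.43, -0.05, -0.92, 0, 0.29, 0, 0], [0.45, -0.05, -0.91, 0, 0.29, 0, 0], [0.48, -0.05, -0.9, 0, 0.29, 0, 0], [0.51, -0.05, -0.88, 0, 0.29, 0, 0], [0.54, -0.05, -0.86, 0, 0.29, 0, 0], [0.55, -0.05, -0.85, 0, 0.29, 0, 0], [0.59, -0.05, -0.83, 0, 0.29, 0, 0], [0.61, -0.05, -0.81, 0, 0.29, 0, 0], [0.63, -0.05, -0.79, 0, 0.29, 0, 0], [0.66, -0.05, -0.77, 0, 0.29, 0, 0], [0.68, -0.05, -0.76, 0, 0.29, 0, 0]]])

```text
time_s: 28.15
position: [509.8, -195.4, 270.8]
orientation: [-1.588, 0.014, -0.629]
wrist_force: [0.6, 0.2, -0.2]
opening: 88.0
```

Run:
```python
from geo import *
s=bot.sense();print(s['position'],s['orientation'],s['qpos'].round(2))
plan([((530,-340,290),Rdown(0.8))],0)
```

```text
[ 509.76186327 -195.42314584  270.76617714] [-1.58831068  0.01439928 -0.62868683] [-0.57  0.1   1.63 -0.02  1.42 -1.51]
4
[[0.84, -0.16, -0.88, 0.04, 0.34, -0.03, 0],
[0.88, -0.16, -0.85, 0.05, 0.34, -0.03, 0],
[0.9, -0.15, -0.81, 0.04, 0.34, -0.03, 0],
[0.93, -0.16, -0.78, 0.05, 0.34, -0.04, 0]]
end [ 530.  -339.9  289.9]
```

Run:
```python
from geo import *
np.set_printoptions(precision=1,suppress=True)
for n in['scene','side']:
    f=np.load(n+'0.npz');W=cloud(n,f['d']).reshape(-1,3);c=f['p'].reshape(-1,3).astype(int)
    D=np.hypot(W[:,0]-557,W[:,1]+398)
    m=(D<95)&(W[:,2]>8)&(W[:,2]<66)&(c.min(1)>60)
    q=W[m]
    # general axisym quad: x^2+y^2 +a x + b y + c + d z + e z^2=0
    for i in range(5):
        A=np.c_[q[:,0],q[:,1],np.ones(len(q)),q[:,2],q[:,2]**2];b=-(q[:,0]**2+q[:,1]**2)
        k=np.linalg.lstsq(A,b,rcond=None)[0];r=A@k-b;q=q[abs(r)<3*np.median(abs(r))+1] if i<4 else q
    print(n,len(q),'center',-k[0]/2,-k[1]/2)
    kn=(D<40)&(W[:,2]>76)&(W[:,2]<115)&(c.max(1)<90);q=W[kn];print(len(q),q.mean(0),q.min(0),q.max(0), 'top',q[q[:,2]>100].mean(0) if (q[:,2]>100).any() else '')
```

```text
scene 831 center 555.9263096112378 -398.9751030273697
59 [ 558.5 -393.2   97.2] [ 541.4 -413.5   80.2] [ 573.9 -378.4  108. ] top [ 556.7 -396.9  103.1]
side 3232 center 556.2691266265279 -399.1357116733474
200 [ 554.7 -404.7  100.9] [ 540.8 -415.3   80.5] [ 570.6 -389.   108.3] top [ 555.6 -402.5  104.4]
```

Run:
```python
from geo import *
plan([((556,-399,190),Rdown(0.8))],0)
```

```text
6
[[0.88, 0.45, -0.76, 0.03, 0.23, -0.02, 0],
[0.9, 0.45, -0.73, 0.03, 0.22, -0.02, 0],
[0.91, 0.45, -0.72, 0.03, 0.23, -0.02, 0],
[0.93, 0.45, -0.69, 0.03, 0.23, -0.02, 0],
[0.94, 0.44, -0.68, 0.03, 0.22, -0.02, 0],
[0.96, 0.45, -0.65, 0.03, 0.23, -0.03, 0]]
end [ 556.1 -399.   190. ]
```

drive_tool(steps=[[[0.88, 0.45, -0.76, 0.03, 0.23, -0.02, 0], [0.9, 0.45, -0.73, 0.03, 0.23, -0.02, 0], [0.91, 0.45, -0.72, 0.03, 0.23, -0.02, 0], [0.93, 0.45, -0.69, 0.03, 0.23, -0.02, 0], [0.94, 0.45, -0.68, 0.03, 0.23, -0.02, 0], [0.96, 0.45, -0.65, 0.03, 0.23, -0.02, 0], [0, 0, 0, 0, 0, 0, 0]]])

```text
time_s: 28.85
position: [555.6, -415.3, 182.6]
orientation: [-1.573, -0.002, -0.788]
wrist_force: [-1.1, 1.5, -0.3]
opening: 87.9
```

Run:
```python
from geo import *
np.set_printoptions(precision=1,suppress=True)
plan([((556,-399,75),Rdown(0.8),0.6)],0)
s=bot.sense();print(s['position'],s['orientation'].round(3))
cal=vision.get_calibration('wrist');p,d=cam('wrist','w21')
```

```text
4
[[-0.1, 0.9, 0.1, 0.01, -0.04, 0.01, 0],
[-0.09, 0.89, 0.1, 0, -0.04, 0, 0],
[-0.09, 0.9, 0.1, 0.01, -0.04, 0.01, 0],
[-0.1, 0.9, 0.1, 0, -0.05, 0, 0]]
end [ 555.9 -398.9   74.9]
[ 555.6 -415.3  182.6] [-1.6 -0.  -0.8]
```

View pics/w21.png

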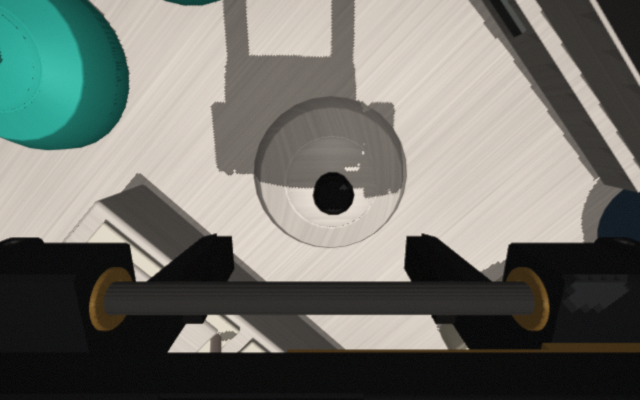

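drive_tool(steps=[[[-0.35, 0.3, 0.36, 0, -0.08, 0, 0], [-0.03, 0.8, 0.04, 0, 0, 0, 0], [0, 0.9, 0, 0, 0, 0, 0], [0, 0, 0, 0, 0, 0, 0]]])

```text
time_s: 29.3
position: [557.2, -394.3, 123.9]
orientation: [-1.573, -0.005, -0.776]
wrist_force: [-0.1, 0.2, -0.9]
opening: 88.1
```

Run:
```python
from geo import *
np.set_printoptions(precision=1,suppress=True)
plan([((556,-399,75),Rdown(0.8),0.6)],0)
s=bot.sense();print(s['position'],s['orientation'].round(3))
cal=vision.get_calibration('wrist');p,d=cam('wrist','w22');W=cloud('wrist',d,cal)
c=p.astype(int);D=np.hypot(W[...,0]-556,W[...,1]+399)
k=(D<35)&(W[...,2]>96)&(W[...,2]<112)&(c.max(-1)<90);q=W[k];print(k.sum(),q.mean(0),q.min(0),q.max(0))
if k.sum()>5: print(cv2.minEnclosingCircle(q[:,:2].astype(np.float32)))
```

```text
2
[[0.04, 0.82, -0.07, 0.01, -0.03, 0.02, 0],
[0.03, 0.81, -0.07, 0.01, -0.02, 0.02, 0]]
end [ 555.8 -399.    75. ]
[ 557.2 -394.3  123.9] [-1.6 -0.  -0.8]
2156 [ 554.5 -399.2  104.2] [ 539.8 -416.3   96.1] [ 571.3 -385.   107.9]
((555.53662109375, -400.8133239746094), 16.05523109436035)
```

View pics/w22.png

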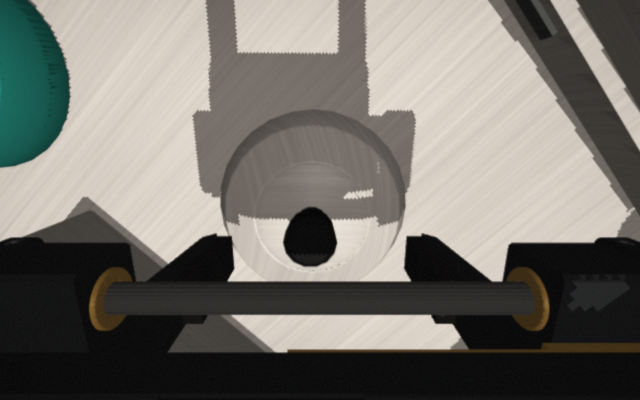

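Knob at (310,237), measured at (555.5, -400.5). Descend.

drive_tool(steps=[[[0.08, 0.5, -0.08, 0, -0.03, 0, 0], [0.04, 0.6, -0.08, 0, 0, 0, 0], [0.02, 0.3, -0.03, 0, 0, 0, 0], [0, 0, 0, 0, 0, 0, 0]]], grip_force=30)

```text
time_s: 29.75
position: [559.8, -404.2, 86.5]
orientation: [-1.573, -0.015, -0.771]
wrist_force: [-0.6, -0.1, -0.2]
opening: 87.8
```

Run:
```python
from geo import *
plan([((555.5,-400.5,75),Rdown(0.8),0.6)],0)
```

```text
1
[[-0.2, 0.38, -0.01, 0.02, -0.01, 0.15, 0]]
end [ 555.4 -400.4   75. ]
```

drive_tool(steps=[[[-0.2, 0.38, 0, 0.02, 0, 0.15, 0], [0, 0, 0, 0, 0, 0, 0.3], [0, 0, 0, 0, 0, 0, 0.5]]])

```text
time_s: 30.05
position: [555.2, -400.3, 74.2]
orientation: [-1.571, 0.002, -0.772]
wrist_force: [-0.5, 0.3, 0.1]
opening: 74.1
```

Run:
```python
from geo import *
print(bot.sense()['orientation'])
plan([((555.5,-400.5,75),Rdown(0.8),0.6)],0)
```

```text
[-1.57080726  0.00163167 -0.77188157]
1
[[0.01, -0.03, 0, 0, -0.01, -0.02, 0]]
end [ 555.4 -400.5   75.1]
```

drive_tool(steps=[[[0, -0.02, 0, 0, 0, 0, 0.6], [0, 0, 0, 0, 0, 0, 0.8], [0, 0, 0, 0, 0, 0, 0.9], [0, 0, 0, 0, 0, 0, 0.9], [0, 0, 0, 0, 0, 0, 0.9], [0, 0, 0, 0, 0, 0, 0.9], [0, 0, 0, 0, 0, 0, 0.9], [0, 0, 0, 0, 0, 0, 0.9]]])

```text
time_s: 30.85
position: [556.1, -400.8, 76.5]
orientation: [-1.571, -0.001, -0.772]
wrist_force: [-0.5, -0.1, -0.3]
opening: 29.7
```

Run:
```python
from geo import *
s=bot.sense();print(s['orientation'],s['opening'],s['torque'])
p=np.array(s['position'])
plan([(p+[0,0,120],Rdown(0.8),0.7)],1)
```

```text
[-1.57079215e+00 -1.06700710e-03 -7.71677617e-01] 29.73560365914444 [-0.09757408 -0.15725785 -0.00913304]
5
[[0, -0.8, 0, -0, -0, 0, 1],
[0, -0.8, 0, -0, -0, 0, 1],
[0, -0.8, 0, -0, -0.01, 0.01, 1],
[0, -0.8, 0, -0, 0, -0, 1],
[0, -0.8, 0, -0, 0, 0, 1]]
end [ 556.  -400.8  196.5]
```

drive_tool(steps=[[[0, -0.3, 0, 0, 0, 0, 1], [0, -0.7, 0, 0, 0, 0, 1], [0, -0.8, 0, 0, 0, 0, 1], [0, -0.8, 0, 0, 0, 0, 1], [0, -0.8, 0, 0, 0, 0, 1], [0, -0.5, 0, 0, 0, 0, 1], [0, -0.2, 0, 0, 0, 0, 1], [0, 0, 0, 0, 0, 0, 1]]])

```text
time_s: 31.65
position: [553.1, -398.0, 200.3]
orientation: [-1.571, 0.011, -0.772]
wrist_force: [0.1, 0.1, -4.6]
opening: 30.1
```

Run:
```python
from geo import *
s=bot.sense();print(s['orientation'],s['opening'],s['torque'],s['wrist_force'])
p,d=cam('scene','sc30')
P=plate(-65,-85);print(P)
plan([((P[0],P[1],200),Rdown(0.8),0.55)],1)
```

```text
[-1.57052122  0.01103061 -0.77176082] 30.065094895809906 [ 0.01033243 -0.17240516 -0.03060858] [ 0.0605691   0.14231646 -4.55722105]
[530.30454175 -54.9297096   60.        ]
14
[[-0.61, 0.01, 0.55, -0, -0, -0.01, 1],
[-0.61, 0, 0.54, -0, -0, -0.01, 1],
[-0.6, 0.01, 0.55, -0, -0, -0, 1],
[-0.61, 0, 0.55, -0, -0, -0.01, 1],
[-0.61, 0.01, 0.55, -0, -0, -0.01, 1],
[-0.61, 0, 0.54, -0, -0, -0.01, 1],
[-0.6, 0, 0.55, -0, -0, -0.01, 1],
[-0.61, 0.01, 0.55, -0, -0.01, -0.01, 1],
[-0.61, -0, 0.55, -0, 0, -0, 1],
[-0.61, 0, 0.55, -0, 0, -0.01, 1],
[-0.6, 0, 0.54, -0, 0, -0.01, 1],
[-0.61, 0, 0.55, -0, 0, -0.01, 1],
[-0.61, 0, 0.55, -0, 0, -0.01, 1],
[-0.61, 0, 0.55, -0, 0, -0, 1]]
end [530.3 -54.8 200.1]
```

View pics/sc30.png

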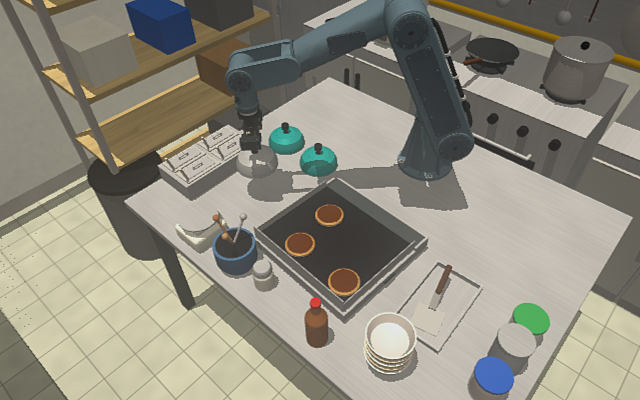

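Dome (257,160) is lifted; the patty (329,215) lies brown side up, unobstructed. Carry over.

drive_tool(steps=[[[-0.3, 0, 0.27, 0, 0, 0, 1], [-0.5, 0, 0.45, 0, 0, 0, 1], [-0.6, 0, 0.55, 0, 0, 0, 1], [-0.6, 0, 0.55, 0, 0, 0, 1], [-0.6, 0, 0.55, 0, 0, 0, 1], [-0.6, 0, 0.55, 0, 0, 0, 1], [-0.6, 0, 0.55, 0, 0, 0, 1], [-0.6, 0, 0.55, 0, 0, 0, 1], [-0.6, 0, 0.55, 0, 0, 0, 1], [-0.6, 0, 0.55, 0, 0, 0, 1], [-0.6, 0, 0.55, 0, 0, 0, 1], [-0.6, 0, 0.55, 0, 0, 0, 1], [-0.6, 0, 0.55, 0, 0, 0, 1], [-0.45, 0, 0.4, 0, 0, 0, 1], [-0.2, 0, 0.18, 0, 0, 0, 1], [0, 0, 0, 0, 0, 0, 1]]])

```text
time_s: 33.3
position: [516.8, -40.7, 183.1]
orientation: [-1.576, 0.053, -0.77]
wrist_force: [-0.1, -1.4, -3.3]
opening: 29.7
```

```bash
cat > dm.py <<'E'
from geo import *
import sys
np.set_printoptions(precision=3,suppress=True)
s=bot.sense();print(s['position'],s['orientation'],s['opening'],s['torque'],s['wrist_force'])
P=plate(-65,-85)
plan([((P[0],P[1],float(sys.argv[1])),Rdown(0.8),0.4)],1)
E
python3 dm.py 160
python3 - <<'E'
from geo import *
np.set_printoptions(precision=2,suppress=True)
s=bot.sense()
for n in['scene','side']:
    p,d=cam(n,n+'31');W=cloud(n,d).reshape(-1,3);c=p.reshape(-1,3).astype(int)
    D=np.hypot(W[:,0]-s['position'][0],W[:,1]-s['position'][1]);z0=s['position'][2]-76.5
    m=(D<95)&(W[:,2]>z0+6)&(W[:,2]<z0+62)&(c.min(1)>60)&(c.max(1)-c.min(1)<25)
    q=W[m]
    for i in range(5):
        A=np.c_[q[:,0],q[:,1],np.ones(len(q)),q[:,2],q[:,2]**2];b=-(q[:,0]**2+q[:,1]**2)
        k=np.linalg.lstsq(A,b,rcond=None)[0];r=A@k-b;q=q[abs(r)<3*np.median(abs(r))+1] if i<4 else q
    print(n,len(q),'dome center',-k[0]/2,-k[1]/2,'minz',q[:,2].min()-z0)
    P=np.stack([(W[:,:2]-C)@U,(W[:,:2]-C)@V,W[:,2]-PZ],1)
    k=(np.hypot(P[:,0]+65,P[:,1]+85)<75)&(P[:,2]>9)&(P[:,2]<24)&(c[:,0]>c[:,2]+25)
    if k.sum()>20: print('patty',cv2.minEnclosingCircle(P[k][:,:2].astype(np.float32)))
E
```

```text
[516.803 -40.679 183.089] [-1.576  0.053 -0.77 ] 29.693177703047745 [-0.041 -0.159 -0.041] [-0.096 -1.406 -3.282]
2
[[0.35, 0.37, -0.01, 0.03, 0, -0.25, 1],
[0.33, 0.37, -0.01, 0.02, 0.01, -0.25, 1]]
end [530.3 -54.8 160.1]
scene 921 dome center 513.4477929802929 -36.84790755171008 minz 6.05607170679113
patty ((-34.20526123046875, -80.93190002441406), 37.16775131225586)
side 1547 dome center 513.2686943944904 -37.12178823821157 minz 6.085680962999248
patty ((-62.718711853027344, -100.8974380493164), 46.896915435791016)
```

View pics/side31.png

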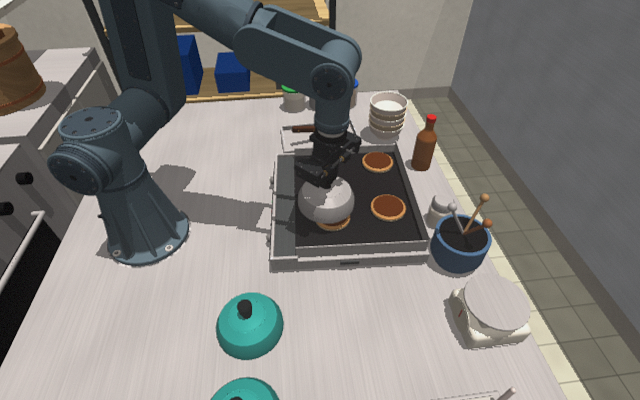

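drive_tool(steps=[[[0.25, 0.1, 0, 0.03, 0, -0.25, 1], [0.25, 0.2, 0, 0.03, 0, -0.25, 1], [0.15, 0.2, 0, 0, 0, 0, 1], [0, 0, 0, 0, 0, 0, 1], [0, 0, 0, 0, 0, 0, 1]]])

```text
time_s: 33.9
position: [531.6, -60.2, 166.7]
orientation: [-1.571, -0.002, -0.776]
wrist_force: [0.6, 0.5, -3.5]
opening: 29.7
```

```bash
python3 dm.py 145
```

```text
[531.585 -60.245 166.673] [-1.571 -0.002 -0.776] 29.69103592202463 [ 0.003 -0.174  0.022] [ 0.576  0.505 -3.461]
2
[[-0.08, 0.36, 0.05, 0, -0.02, 0.01, 1],
[-0.08, 0.36, 0.05, 0.01, -0.03, 0.01, 1]]
end [530.3 -54.8 145.1]
```

drive_tool(steps=[[[-0.08, 0.3, 0.05, 0, 0, 0, 1], [-0.08, 0.3, 0.05, 0, 0, 0, 1], [0, 0.05, 0, 0, 0, 0, 1], [0, 0, 0, 0, 0, 0, 1]]])

```text
time_s: 34.3
position: [529.9, -54.5, 145.3]
orientation: [-1.572, -0.0, -0.777]
wrist_force: [-0.3, 0.0, -4.0]
opening: 29.9
```

```bash
python3 dm.py 137
python3 - <<'E'
from geo import *
np.set_printoptions(precision=2,suppress=True)
s=bot.sense()
for n in['side']:
    p,d=cam(n,n+'32');W=cloud(n,d).reshape(-1,3);c=p.reshape(-1,3).astype(int)
    D=np.hypot(W[:,0]-s['position'][0],W[:,1]-s['position'][1]);z0=s['position'][2]-76.5
    m=(D<95)&(W[:,2]>z0+6)&(W[:,2]<z0+62)&(c.min(1)>60)&(c.max(1)-c.min(1)<25)
    q=W[m]
    for i in range(5):
        A=np.c_[q[:,0],q[:,1],np.ones(len(q)),q[:,2],q[:,2]**2];b=-(q[:,0]**2+q[:,1]**2)
        k=np.linalg.lstsq(A,b,rcond=None)[0];r=A@k-b;q=q[abs(r)<3*np.median(abs(r))+1] if i<4 else q
    print(n,len(q),'dome center',-k[0]/2,-k[1]/2,toplate([-k[0]/2,-k[1]/2,0]))
E
```

```text
[529.859 -54.458 145.294] [-1.572 -0.    -0.777] 29.933532191946163 [ 0.021 -0.129 -0.003] [-0.321  0.035 -3.982]
1
[[0.02, 0.28, -0, 0.01, -0.06, 0, 1]]
end [530.3 -54.9 136.9]
side 1433 dome center 529.8145817537883 -52.89050199684068 [-65.62 -83.   -60.  ]
```

View pics/side32.png

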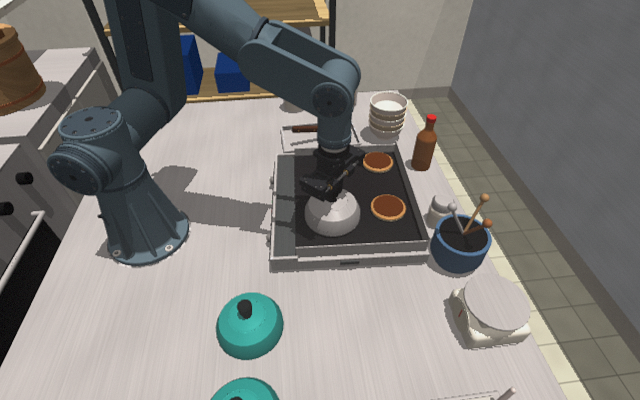

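Dome is centred at plate (-65.6, -83) over the patty at (-65, -85). Lower to contact.

drive_tool(steps=[[[0, 0.12, 0, 0, 0, 0, 1], [0, 0.12, 0, 0, 0, 0, 1], [0, 0.06, 0, 0, 0, 0, 1], [0, 0.04, 0, 0, 0, 0, 1]]])

```text
time_s: 34.75
position: [530.5, -54.4, 136.3]
orientation: [-1.571, -0.001, -0.776]
wrist_force: [-7.9, 3.1, 15.8]
opening: 29.3
```

drive_tool(steps=[[[0, -0.02, 0, 0, 0, 0, 1], [0, 0, 0, 0, 0, 0, 0.5], [0, 0, 0, 0, 0, 0, 0.3], [0, 0, 0, 0, 0, 0, 0], [0, 0, 0, 0, 0, 0, 0], [0, 0, 0, 0, 0, 0, 0]]])

```text
time_s: 35.35
position: [532.5, -55.2, 139.1]
orientation: [-1.569, -0.006, -0.776]
wrist_force: [-0.4, -1.1, -0.5]
opening: 67.9
```

drive_tool(steps=[[[0, -0.3, 0, 0, 0, 0, 0], [0, -0.7, 0, 0, 0, 0, 0], [0, -0.9, 0, 0, 0, 0, 0], [0, -0.9, 0, 0, 0, 0, 0], [-0.7, -0.7, 0, 0, 0, 0, 0], [-0.9, -0.5, 0, 0, 0, 0, 0], [-0.9, 0, 0, 0, 0, 0, 0], [-0.9, 0, 0, 0, 0, 0, 0], [-0.6, 0, 0, 0, 0, 0, 0], [0, 0, 0, 0, 0, 0, 0]]])

```text
time_s: 36.35
position: [444.2, 31.3, 269.8]
orientation: [-1.565, -0.011, -0.778]
wrist_force: [0.9, -0.6, -0.1]
opening: 88.2
```

```bash
python3 - <<'E'
from geo import *
np.set_printoptions(precision=2,suppress=True)
s=bot.sense();print(s['position'],s['opening'])
D0=plate(-65,-84)
for n in['scene','side']:
    p,d=cam(n,n+'40');W=cloud(n,d).reshape(-1,3);c=p.reshape(-1,3).astype(int)
    D=np.hypot(W[:,0]-D0[0],W[:,1]-D0[1])
    m=(D<95)&(W[:,2]>66)&(W[:,2]<126)&(c.min(1)>60)&(c.max(1)-c.min(1)<25)
    q=W[m]
    for i in range(5):
        A=np.c_[q[:,0],q[:,1],np.ones(len(q)),q[:,2],q[:,2]**2];b=-(q[:,0]**2+q[:,1]**2)
        k=np.linalg.lstsq(A,b,rcond=None)[0];r=A@k-b;q=q[abs(r)<3*np.median(abs(r))+1] if i<4 else q
    print(n,len(q),'dome',toplate([-k[0]/2,-k[1]/2,0]))
    kn=(D<40)&(W[:,2]>140)&(W[:,2]<175)&(c.max(1)<90);print('knob',kn.sum(),toplate(W[kn].mean(0)),'zmax',np.percentile(W[kn][:,2],95))
    for nm,pl in dict(a=(100,145),b=(97,-63)).items():
        P=np.stack([(W[:,:2]-C)@U,(W[:,:2]-C)@V,W[:,2]-PZ],1)
        k=(np.hypot(P[:,0]-pl[0],P[:,1]-pl[1])<75)&(P[:,2]>9)&(P[:,2]<24)&(c[:,0]>c[:,2]+25)
        print(nm,cv2.minEnclosingCircle(P[k][:,:2].astype(np.float32)))
E
python3 -c "
import cv2,numpy as np
a=cv2.imread('pics/scene40.png');b=cv2.imread('pics/side40.png')
cv2.imwrite('pics/c40.png',np.hstack([cv2.resize(a[150:350,230:480],(400,320)),cv2.resize(b[90:290,240:490],(400,320))]))"
```

```text
[444.2   31.33 269.77] 88.21088824049794
scene 1076 dome [-64.44 -82.94 -60.  ]
knob 74 [-61.59 -78.37  97.77] zmax 165.2753414171891
a ((102.54618835449219, 144.99014282226562), 50.774566650390625)
b ((97.0442886352539, -61.42634963989258), 51.51423645019531)
side 1751 dome [-64.38 -82.88 -60.  ]
knob 125 [-64.17 -90.54  99.56] zmax 167.0403616355462
a ((99.95329284667969, 144.8045196533203), 51.66749572753906)
b ((98.58316802978516, -63.16855239868164), 51.80739974975586)
```

View pics/c40.png

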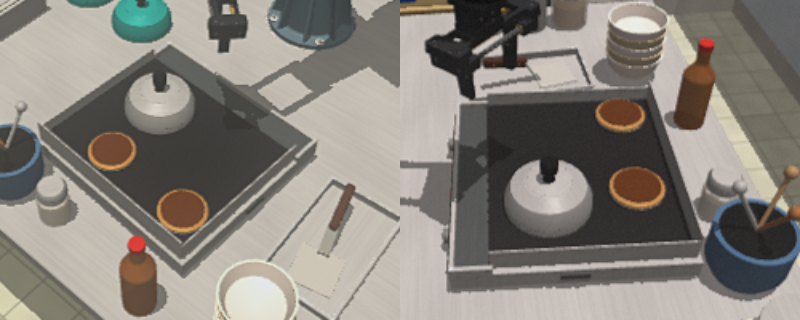

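```bash
python3 -c "
from cell import bot
print(bot.hand_in())"
```

```text
the job is handed in; nothing more can be done
None
```

I turned the patty over so its browned side is up, laid the turner back in its tray, and set the steel dome over the patty. I handed in at about 36.5 s of the 72 s; no verdict was reported.

**How it went:**
- **Scooping:** I pushed the patty with the blade against the right guard, slid the blade under it, and carried it back on the blade.
- **Turning:** I tipped it over low on the plate, about the blade's front edge. Partway over it jammed briefly under the turner's neck, at about 6 N, and fell onto its other side when I raised the turner.

**Last checks in the camera images:**
- **Patty:** it lay flat, browned side up, at about (-65, -85) mm on the plate. That was measured before the dome covered it; I could not see it afterwards.
- **Dome:** both cameras put its centre at about (-64, -83) mm, roughly 2 mm from the patty's centre. The knob's top is 105–107 mm above the plate, against 104 mm expected, which fits a rim lying flat.
- **Turner:** the handle's height and slope match the turner standing flat in the tray, with the blade about 57 mm from the tray's centre.
- **Finished patties:** their positions agree with earlier readings within about 4 mm, which is the measurement noise.
- **Robot:** the gripper is open and clear of everything.

No check failed. The scene and side cameras differed by 3–4 mm in places, well within the limits.

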